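Seat a comal on its three studs and snap it home

TASK

The black comal has been knocked off its place and is riding crooked on top of the three round-headed studs of its burner. Take it by the handle, bring it back over the middle of the burner and turn it, gently, until you feel its three grooves drop over the studs; then let go and press it down, in the middle and wherever it still stands proud, no harder than needed, until all three spring clips have snapped over its rim and it sits fully home and level. Do not wrench the studs round in their clamp or lean hard on the burner, and leave the kettle, the bowl and the timer where they are.

Things in the scene. Friction and masses are not known exactly. Their poses are not given: they have to be found in the camera images.
- comal_mid (a point): Middle of the comal: flat black round griddle plate, 196 mm across, 16.5 mm thick, about 0.5 kg. The point is on its axis, 8 mm above its underside, 8.5 mm below its flat top; z up, -x out along the handle. Its core is 168 mm across, only the top 5 mm reach out as a thin rim. Below, three V grooves, 13 mm wide, run outward, one under the handle, the others 120 degrees to either side.
- comal_handle (a point): Grip point of the comal's handle: a flat black tab 22 mm wide, 8 mm thick, 75 mm long, sticking out level from the rim. The point is in the middle of its width and thickness, 140 mm from the comal's axis and 6.5 mm above comal_mid; -x points out along the handle, y across it. Over 30 mm of free room below it.
- seat_mid (a point): Where comal_mid must end: on the burner's axis, 122 mm above the counter; z up, -x to the knob side of the stove. Fully home, comal_mid is within 1 mm of this point and the comal's top 8.5 mm above it. Riding on the studs the comal is 11 mm higher; at the start it is up to 7 mm off this axis in x and in y.
- stud_plane (a point): Point on the burner's axis, level with the tops of its three fixed studs, 40 mm above the enamel; axes as seat_mid. The studs (8 mm balls, 72 mm out, 120 degrees apart) are hidden below the comal and their angle is unknown: when they match the grooves, the handle points 0.25 rad anticlockwise (from above) to 0.6 rad clockwise of -x. At the start it is 0.55 to 0.65 rad anticlockwise.
- comal: The comal: origin on its axis at its underside, -x out along the handle. Turned clockwise with its middle within 2 mm of the burner's axis, it drops over the studs by 4 to 5 mm under its own weight once the angle is within about 0.07 rad. From then on the studs resist turning like a stop; before that it slides freely on them (1 to 2 N at the handle).
- seat: The comal's burner, studs and clips, fixed to the stove: origin on the burner's axis at the enamel top, 85 mm above the counter, axes as seat_mid.
- clip_nose (a point): One of three 55 mm high steel leaf-spring clips round the rim, the one away from the knobs; the others are 120 degrees to either side. The point is its nose, 99 mm from the axis. The rim drops onto them; one may catch at once, leaving the comal up to 3 degrees aslant. A push of 8 to 20 N in the middle, or some 70 mm out where it stands proud, snaps them over the rim; over about 30 N is too hard.
- star (a joint): How far the star that carries the three studs has slipped round in its clamp since the start, rad, anticlockwise positive; 0 at the start, whatever the studs' angle. The clamp holds up to 1.5 N m about the burner's axis, about 10 N sideways at the handle; wrenched harder than that with the studs in the grooves, the star slips. It should stay put.
- kettle: Stainless kettle on the stove's other burner, 300 mm beside the comal's, 166 mm across and 180 mm high with its arched handle; origin in the middle of its underside. To be left alone.
- bowl: Blue ceramic bowl on the counter left of the stove, 144 mm across, 58 mm high; origin in the middle of its underside. To be left alone.
- timer: Round plastic kitchen timer on the counter right of the stove, 76 mm across, 33 mm high; origin in the middle of its underside. To be left alone.

How it is judged (in metres and radians):
At the end, for the whole second after the job is handed in: the comal sits fully home under its spring clips: its middle within 2 mm of the seated height and 3 mm of the burner's axis, level within 0.02 rad, at rest (z of comal_mid in the frame of seat_mid between -0.002 and 0.002 m and horizontal distance between comal_mid and seat_mid below 0.003 m and angle between comal_mid's own z axis and vertical below 0.02 rad and linear speed of comal below 0.01 m/s); the robot touches nothing.
It fails at once if the burner is leaned on: more than 70 N between comal and burner seat (contact force between comal and seat above 70 N).
It fails at once if the stud star is wrenched round in its clamp by more than 0.04 rad (value of joint star above 0.04 rad or value of joint star below -0.04 rad).
It fails at once if the comal is tipped by more than 0.25 rad (angle between comal_mid's own z axis and vertical above 0.25 rad).
It fails at once if the kettle, the bowl or the timer is moved by more than 20 mm (distance of any of kettle, bowl, timer from where it was at the start of the episode above 0.02 m).
It also fails if it takes over 61 s, if anything falls off the work surface, if the arm or the gripper's body presses on something with over 40 N, if the wrist force passes 120 N, or if a joint passes its speed limit or range.

ROBOT

A 6-joint arm with a two-finger parallel gripper is mounted at the origin on the work surface. World frame = base frame: x ahead of the robot, y to its left, z up, the work surface at z = 0. Lengths are in m, angles in degrees, forces in N, time in s.
With the tool pointing down it reaches from about 0.4 to 0.825 m from the base axis. Payload 7 kg.
Tool frame: the origin (TCP) lies between the finger pads; the fingertips stand 19 mm ahead of it and the grasp point (between the pads) is the TCP; y points along the fingers, x is the direction in which the jaws open and shut, and the axes are right-handed (so a half turn about y gives the same grasp; the last joint's range is limited). The gripper opens to 88 mm and grips with 3 to 60 N. Pads are 19 mm wide; open, the fingers measure 130 mm over their backs; the gripper's body (78 mm by 193 mm) begins 47 mm behind the grasp point.
Start: joints at [91.278, 20.546, 0.682, 0, -70.136, -16.507], TCP at [0.177, 0.651, 0.215] pointing down, gripper open.
Joint ranges: [-176.03, 176.03], [-82.01, 121.73], [-58.28, 71.71], [-173.87, 95.51], [-174.79, -0.11], [-173.66, 173.66]. Speed limits (degrees/s): [136.94, 136.94, 172.46, 180, 180, 180].

INTERFACE

Orientations are given as [roll, pitch, yaw] about the fixed x, y, z axes, in that order (R = Rz(yaw) Ry(pitch) Rx(roll)).
In Python, from plant import r gives the robot as it stands. The module is installed in compiled form; this text tells all that it offers.
- The arm moves only by the tool jog_arm, never from a script. Its argument "steps" is a list of rows, each a list of 5 numbers: the closure, from 0 (fully open) to 1 (shut), then the shift along the tool's x, y, z in m, then the turn about the tool's y in degrees. In form: [[jaw, x, y, z, turn], ...]. A call has 1 to 12 rows; each row shifts and turns the commanded pose from where the row before left it, along the tool's axes as they then stand; what a row does not reach is not made up. A row lasts 1/12 s, in which the tool goes at most 41.7 mm and 7.16 degrees, less where a joint would pass 70% of its speed; a pose out of reach is approached as far as the arm can. A call with a gripper value outside its range is refused whole. The fingers move at their own pace and stop on an object; "squeeze" is the grip in N (left out, the last holds). Time passes only in rows, so rows that do not move let the fingers close. It gives the time, the measured TCP pose, the force and the opening at its end, in the units of the state.
- r.get_state(): the state, without advancing time (a new reading comes with each control period).
- r.capture(name): name is "scene" or "top" or "wrist"; returns a dict with "image" (420x560x3 uint8, red, green, blue), "vfov" (degrees; the focal length in pixels is half the picture's height over the tangent of half this angle, whatever the lens; pixels are square), "cx", "cy" (the principal point, pixels), "R" (3x3) and "t" (3): a world point X has camera coordinates R X + t; the wrist camera has in their place "tool_from_camera" (4x4, takes a point from camera to tool coordinates, whose origin is the TCP and whose axes are the tool frame's). Camera axes: x right, y down, z forward; pixel columns grow to the right and rows downward; lengths in m; the calibration is good to about 2 mm. A picture is of the moment at which its call begins: read the wrist's pose just before it. There is no depth.
- r.close_job(): hands the job in, once; it reports no verdict.
The state is a dict: "time_s": time; "joints": joint angles; "qd": joint speeds; "joint_torque": joint torques, N m; "tcp_pos": TCP position; "eef_rot": TCP orientation; "contact_force": force on the tool from outside, world axes, zero at the start; "moment": the same for the moment, N m; "gripper_width": finger opening in m.
Only numpy, scipy, OpenCV 4.12 (cv2) and the standard library are available. Lean on these libraries where they do the work, as an engineer would, in place of code of your own. Each camera call takes 0.05 s, during which the arm holds its last target.

## Working session

There is one attempt and no reset: what is moved stays moved. The work goes in short steps, Python scripts to look and compute and a tool call to move; the robot and the scene stay as the last step left them, time stands still between calls to the robot, and variables do not carry over. Pictures are saved under pics/ and viewed, and the job is handed in when it is done.

Besides the shell and the picture viewer there is one more tool, called after "Call:" in YAML: its name, and indented under it one key for each argument. jog_arm: Moves the arm, as the interface text tells. Its arguments: {"type":"object","properties":{"steps":{"type":"array","items":{"type":"array","items":{"type":"number"}}},"squeeze":{"type":"number"}},"required":["steps"]}

```bash
mkdir -p pics; python3 - <<'E'
from plant import r
import cv2,pickle
print(r.get_state())
for n in ["scene","top","wrist"]:
    s=r.get_state();c=r.capture(n);cv2.imwrite(f"pics/{n}0.png",c["image"][:,:,::-1]);pickle.dump((s,c),open(f"{n}0.pkl","wb"))
    print(n,{k:v for k,v in c.items() if k!="image"})
E
```

```text
{'time_s': 0.0, 'joints': array([ 9.12767450e+01,  2.05906552e+01,  6.35281505e-01, -2.00922476e-02,
       -7.01365521e+01, -1.65089853e+01]), 'qd': array([-0.01410461,  0.08469704,  0.08257871, -0.02151245,  0.00596137,
       -0.01108845]), 'joint_torque': array([-2.20297239e-03, -5.82724464e+01,  2.93053633e+01,  6.99750736e+00,
        6.80579193e-03, -1.65612096e-04]), 'tcp_pos': array([0.1772146 , 0.65080321, 0.21414305]), 'eef_rot': array([-8.99919848e+01, -9.35039596e-02, -1.05239089e+02]), 'contact_force': array([-0.19420624, -0.70032731,  0.54973513]), 'moment': array([ 0.01117264, -0.02771115, -0.03505299]), 'gripper_width': 0.08749265690645315}
scene {'vfov': 44.2186892156188, 'cx': 274.8879509936532, 'cy': 208.72163565879734, 'R': array([[-0.05898875,  0.9982564 , -0.00211907],
       [ 0.6465875 ,  0.03659054, -0.76196177],
       [-0.76055568, -0.04631734, -0.64761853]]), 't': array([ 0.03686599, -0.31489906,  1.94943745])}
top {'vfov': 57.77722715165596, 'cx': 277.85951663078026, 'cy': 209.2628734834474, 'R': array([[ 0.0034221 , -0.99997019,  0.00692208],
       [-0.99399057, -0.00415884, -0.10938669],
       [ 0.10941222, -0.00650615, -0.99397517]]), 't': array([-0.00318253,  0.59510562,  1.20583055])}
wrist {'vfov': 62.84295738059886, 'cx': 281.0367701475493, 'cy': 206.51731265659117, 'tool_from_camera': array([[ 9.99999073e-01,  8.85436478e-04,  1.03460536e-03,
        -8.10148911e-04],
       [-7.52392292e-04, -2.74007794e-01,  9.61727177e-01,
        -1.69724357e-01],
       [ 1.13503826e-03, -9.61727063e-01, -2.74006874e-01,
         7.38303383e-02],
       [ 0.00000000e+00,  0.00000000e+00,  0.00000000e+00,
         1.00000000e+00]])}
```

View pics/scene0.png

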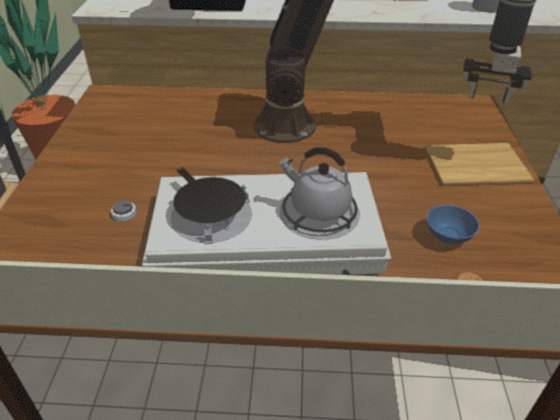

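View pics/top0.png

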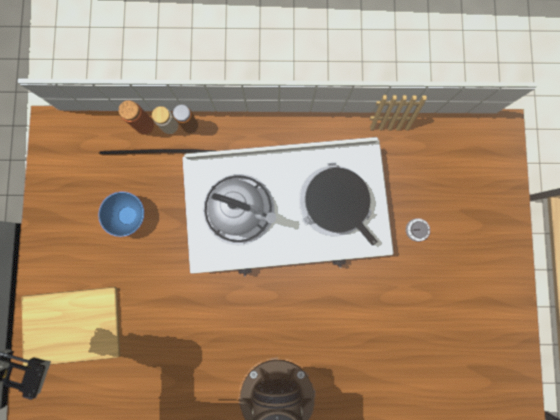

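View pics/wrist0.png

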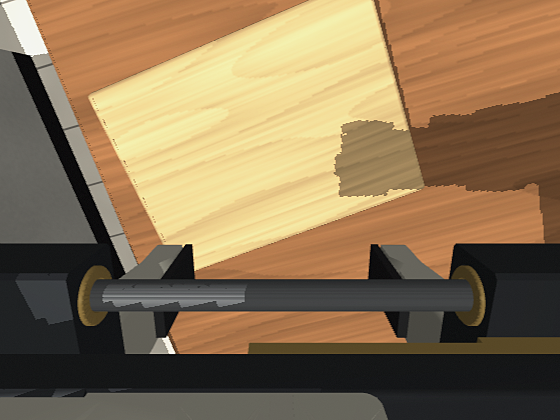

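```bash
cat > h.py <<'E'
import numpy as np,cv2,pickle
from scipy.spatial.transform import Rotation as Ro
def f_of(c): return c["image"].shape[0]/2/np.tan(np.radians(c["vfov"])/2)
def cam(c,s=None):
    "returns Rwc (cam->world), origin"
    if "R" in c: return c["R"].T, -c["R"].T@c["t"]
    Rt=Ro.from_euler("xyz",s["eef_rot"],degrees=True).as_matrix(); T=c["tool_from_camera"]
    return Rt@T[:3,:3], Rt@T[:3,3]+s["tcp_pos"]
def ray(c,uv,z,s=None):
    R,o=cam(c,s); uv=np.atleast_2d(uv).astype(float); f=f_of(c)
    d=np.c_[(uv[:,0]-c["cx"])/f,(uv[:,1]-c["cy"])/f,np.ones(len(uv))]@R.T
    return o+d*((z-o[2])/d[:,2])[:,None]
def circ(p):
    A=np.c_[2*p[:,0],2*p[:,1],np.ones(len(p))]; b=(p[:,:2]**2).sum(1)
    w=np.ones(len(p))
    for _ in range(30):
        x=np.linalg.lstsq(A*w[:,None],b*w,rcond=None)[0]; rr=np.sqrt(x[2]+x[0]**2+x[1]**2)
        e=np.hypot(p[:,0]-x[0],p[:,1]-x[1])-rr; w=1/(1+(e/0.0015)**2)
    return x[0],x[1],rr,np.median(abs(e))
def pix(c,X,s=None):
    R,o=cam(c,s); p=(np.atleast_2d(X)-o)@R; f=f_of(c)
    return np.c_[c["cx"]+f*p[:,0]/p[:,2],c["cy"]+f*p[:,1]/p[:,2]]
E
python3 - <<'E'
from h import *
s,c=pickle.load(open("top0.pkl","rb"))
im=c["image"]; print(f_of(c))
cv2.imwrite("pics/topz.png",cv2.resize(im[130:280,280:440,::-1],None,fx=5,fy=4,interpolation=cv2.INTER_CUBIC)[:600])
g=im.max(2).astype(int)
m=(g<60).astype(np.uint8); m[:,:290]=0;m[:,400:]=0;m[:150]=0;m[255:]=0
n,l,st,ce=cv2.connectedComponentsWithStats(m); i=1+st[1:,4].argmax(); print(st[i],ce[i])
cn=max(cv2.findContours((l==i).astype(np.uint8),cv2.RETR_EXTERNAL,cv2.CHAIN_APPROX_NONE)[0],key=len)[:,0]
P=ray(c,cn,0.1415); x=circ(P); print("disc",x)
d=P[:,:2]-x[:2]; rr=np.hypot(*d.T); h=d[rr>.115]; print(rr.max(), np.degrees(np.arctan2(*(-h.mean(0))[::-1])))
print(ray(c,[[187,270],[392,254],[380,143]],0.085))
E
```

```text
380.593090626778Traceback (most recent call last):
  File "<stdin>", line 7, in <module>
ValueError: attempt to get argmax of an empty sequence
```

View pics/topz.png

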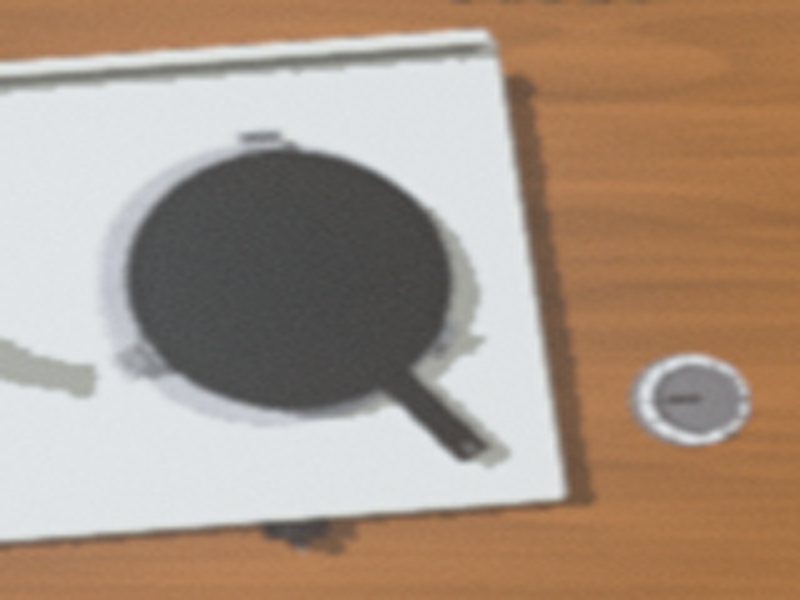

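```bash
cat >> h.py <<'E'
def comal(c,s,z,th=100,roi=None):
    im=c["image"].astype(int); m=((im.max(2)<th)&(im.max(2)-im.min(2)<25)).astype(np.uint8)
    if roi: q=np.zeros_like(m);q[roi[1]:roi[3],roi[0]:roi[2]]=1;m*=q
    n,l,st,ce=cv2.connectedComponentsWithStats(m); i=1+st[1:,4].argmax()
    mm=(l==i).astype(np.uint8)
    cn=max(cv2.findContours(mm,cv2.RETR_EXTERNAL,cv2.CHAIN_APPROX_NONE)[0],key=len)[:,0]
    P=ray(c,cn,z,s); x=circ(P); d=P[:,:2]-x[:2]; rr=np.hypot(*d.T)
    return st[i],cn,P,x,d,rr
E
python3 - <<'E'
from h import *
s,c=pickle.load(open("top0.pkl","rb"))
print(f_of(c))
st,cn,P,x,d,rr=comal(c,s,0.1415,100,(290,150,400,255))
print(st,"disc",x,rr.max())
h=d[rr>.115];a=np.degrees(np.arctan2(*(-h.mean(0))[::-1]));print("handle dir from -x ccw deg",a)
print("stove corners",ray(c,[[190,272],[392.5,254.5],[380,143]],0.085))
im=c["image"].astype(int)
for y in (185,200,215): print([tuple(im[y,x]) for x in range(292,312,1)])
E
```

```text
380.593090626778
[ 306  168   71   76 3345] disc (np.float64(0.6025040327969488), np.float64(-0.19091706601760083), np.float64(0.10324364731144405), np.float64(0.011100132146720912)) 0.14935767398352479
handle dir from -x ccw deg 38.44943120523867
stove corners [[ 0.39538547  0.26721283  0.085     ]
 [ 0.45057331 -0.35437231  0.085     ]
 [ 0.80287662 -0.32493551  0.085     ]]
[(np.int64(224), np.int64(228), np.int64(230)), (np.int64(224), np.int64(229), np.int64(230)), (np.int64(224), np.int64(229), np.int64(230)), (np.int64(225), np.int64(228), np.int64(230)), (np.int64(224), np.int64(228), np.int64(230)), (np.int64(224), np.int64(228), np.int64(231)), (np.int64(223), np.int64(228), np.int64(230)), (np.int64(224), np.int64(226), np.int64(229)), (np.int64(224), np.int64(227), np.int64(230)), (np.int64(219), np.int64(221), np.int64(225)), (np.int64(205), np.int64(212), np.int64(215)), (np.int64(199), np.int64(205), np.int64(210)), (np.int64(193), np.int64(196), np.int64(203)), (np.int64(191), np.int64(198), np.int64(202)), (np.int64(191), np.int64(194), np.int64(199)), (np.int64(175)
[... 1369 characters left out ...]
, (np.int64(224), np.int64(228), np.int64(231)), (np.int64(223), np.int64(228), np.int64(230)), (np.int64(224), np.int64(228), np.int64(230)), (np.int64(224), np.int64(228), np.int64(231)), (np.int64(220), np.int64(224), np.int64(227)), (np.int64(208), np.int64(214), np.int64(216)), (np.int64(202), np.int64(208), np.int64(213)), (np.int64(198), np.int64(201), np.int64(208)), (np.int64(198), np.int64(203), np.int64(207)), (np.int64(188), np.int64(192), np.int64(199)), (np.int64(168), np.int64(172), np.int64(178)), (np.int64(150), np.int64(152), np.int64(158)), (np.int64(126), np.int64(127), np.int64(132)), (np.int64(96), np.int64(97), np.int64(99)), (np.int64(84), np.int64(85), np.int64(86))]
```

```bash
cat >> h.py <<'E'
def plan(p0,y0,wps):
    "wps: (x,y,z,yaw,nrows) -> rows x,y,z,turn in tool axes (tool y down)"
    p=np.array(p0,float);yaw=y0
    for w in wps:
        n=w[4];dp=(np.array(w[:3])-p)/n;dy=(w[3]-yaw)/n
        out=[]
        for i in range(n):
            a=np.radians(yaw); x=np.array([np.cos(a),np.sin(a),0]); z=np.array([-np.sin(a),np.cos(a),0])
            out.append([0,round(dp@x,4),round(-dp[2],4),round(dp@z,4),round(-dy,2)]); yaw+=dy
        p=np.array(w[:3]); print(out)
E
python3 - <<'E'
from h import *
plan([0.1772,.6508,.2141],-105.2,[(0.25,0.60,.38,-100,6),(0.45,0.30,.38,-80,12),(.47,0,.38,-62,12),(.544,-.237,.36,-51.6,12)])
s,c=pickle.load(open("top0.pkl","rb"))
st,cn,P,x,d,rr=comal(c,s,0.1415,100,(290,150,400,255))
q=P
for _ in range(3):
  x=circ(q);e=np.hypot(P[:,0]-x[0],P[:,1]-x[1])-x[2]; q=P[abs(e)<.006]; print(x,len(q),len(P))
E
```

```text
[[0, np.float64(0.005), np.float64(-0.0276), np.float64(0.0139), -0.87], [0, np.float64(0.0052), np.float64(-0.0276), np.float64(0.0139), -0.87], [0, np.float64(0.0054), np.float64(-0.0276), np.float64(0.0138), -0.87], [0, np.float64(0.0056), np.float64(-0.0276), np.float64(0.0137), -0.87], [0, np.float64(0.0058), np.float64(-0.0276), np.float64(0.0136), -0.87], [0, np.float64(0.006), np.float64(-0.0276), np.float64(0.0135), -0.87]]
[[0, np.float64(0.0217), np.float64(-0.0), np.float64(0.0208), -1.67], [0, np.float64(0.0223), np.float64(-0.0), np.float64(0.0201), -1.67], [0, np.float64(0.0229), np.float64(-0.0), np.float64(0.0195), -1.67], [0, np.float64(0.0235), np.float64(-0.0), np.float64(0.0188), -1.67], [0, np.float64(0.024), np.float64(-0.0), np.float64(0.0181), -1.67], [0, np.float64(0.0245), np.float64(-0.0), np.float64(0.0174), -1.67], [0, np.float64(0.025), np.float64(-0.0), np.float64(0.0167), -1.67], [0, np.float64(0.0255), np.float64(-0.0), np.float64(0.0159), -1.67], [0, np.float64(0.0259), np.float64(-0.0), np.float64(0.0152), -1.67], [0, np.float64(0.0264), np.float64
[... 1610 characters left out ...]
(0.0197), np.float64(0.0017), np.float64(-0.0063), -0.87], [0, np.float64(0.0196), np.float64(0.0017), np.float64(-0.0066), -0.87], [0, np.float64(0.0195), np.float64(0.0017), np.float64(-0.0068), -0.87], [0, np.float64(0.0194), np.float64(0.0017), np.float64(-0.0071), -0.87]]
(np.float64(0.6025040327969488), np.float64(-0.19091706601760083), np.float64(0.10324364731144405), np.float64(0.011100132146720912)) 62 219
(np.float64(0.6037869362562832), np.float64(-0.1880704389002809), np.float64(0.10209226655171129), np.float64(0.003011673616791756)) 82 219
(np.float64(0.6135744684533067), np.float64(-0.17806324827309458), np.float64(0.09426703018964415), np.float64(0.000755791688913883)) 178 219
```

Call:
jog_arm:
  steps:
    - [0,0.005,-0.028,0.014,-0.9]
    - [0,0.005,-0.028,0.014,-0.9]
    - [0,0.005,-0.028,0.014,-0.9]
    - [0,0.006,-0.028,0.014,-0.9]
    - [0,0.006,-0.028,0.014,-0.9]
    - [0,0.006,-0.028,0.014,-0.9]
    - [0,0.022,0,0.021,-1.7]
    - [0,0.022,0,0.02,-1.7]
    - [0,0.023,0,0.0195,-1.7]
    - [0,0.0235,0,0.019,-1.7]
    - [0,0.024,0,0.018,-1.7]
    - [0,0.0245,0,0.017,-1.7]

```text
time_s: 1.15
tcp_pos: [0.3528, 0.4491, 0.3829]
eef_rot: [-90.0, -0.0, -89.5]
contact_force: [0.7, -0.7, 0.1]
gripper_width: 0.0878
```

Call:
jog_arm:
  steps:
    - [0,0.025,0,0.017,-1.7]
    - [0,0.0255,0,0.016,-1.7]
    - [0,0.026,0,0.015,-1.7]
    - [0,0.0265,0,0.0145,-1.7]
    - [0,0.027,0,0.014,-1.7]
    - [0,0.027,0,0.013,-1.7]
    - [0,0.025,0,-0.003,-1.5]
    - [0,0.025,0,-0.003,-1.5]
    - [0,0.025,0,-0.004,-1.5]
    - [0,0.025,0,-0.005,-1.5]
    - [0,0.0245,0,-0.005,-1.5]
    - [0,0.024,0,-0.006,-1.5]

```text
time_s: 2.15
tcp_pos: [0.4656, 0.1493, 0.383]
eef_rot: [-90.0, 0.0, -70.4]
contact_force: [0.8, -0.1, -0.4]
gripper_width: 0.0878
```

Call:
jog_arm:
  steps:
    - [0,0.024,0,-0.0065,-1.5]
    - [0,0.024,0,-0.007,-1.5]
    - [0,0.024,0,-0.008,-1.5]
    - [0,0.0235,0,-0.008,-1.5]
    - [0,0.023,0,-0.009,-1.5]
    - [0,0.023,0,-0.0097,-1.5]
    - [0,0.02,0.0017,-0.003,-0.9]
    - [0,0.02,0.0017,-0.003,-0.9]
    - [0,0.02,0.0017,-0.003,-0.9]
    - [0,0.02,0.0017,-0.003,-0.9]
    - [0,0.02,0.0017,-0.003,-0.9]
    - [0,0.02,0.0017,-0.003,-0.9]

```text
time_s: 3.15
tcp_pos: [0.5237, -0.1118, 0.3727]
eef_rot: [-90.0, 0.0, -56.0]
contact_force: [-0.2, 0.1, 0.0]
gripper_width: 0.0875
```

```bash
python3 - <<'E'
from h import *
from plant import r
s=r.get_state();print(s["tcp_pos"],s["eef_rot"],s["joints"])
plan(s["tcp_pos"],s["eef_rot"][2],[(.555,-.225,.36,-51.6,7)])
E
```

```text
[ 0.52369155 -0.1118227   0.37265513] [-9.00037645e+01  1.17971571e-02 -5.59926230e+01] [ 8.92765302e+00  3.61483159e+00 -9.59913819e-01 -9.11816418e-03
 -8.54336648e+01  1.15080451e+02]
[[0, np.float64(0.0159), np.float64(0.0018), np.float64(-0.0053), np.float64(-0.63)], [0, np.float64(0.0158), np.float64(0.0018), np.float64(-0.0055), np.float64(-0.63)], [0, np.float64(0.0158), np.float64(0.0018), np.float64(-0.0057), np.float64(-0.63)], [0, np.float64(0.0157), np.float64(0.0018), np.float64(-0.0059), np.float64(-0.63)], [0, np.float64(0.0157), np.float64(0.0018), np.float64(-0.006), np.float64(-0.63)], [0, np.float64(0.0156), np.float64(0.0018), np.float64(-0.0062), np.float64(-0.63)], [0, np.float64(0.0155), np.float64(0.0018), np.float64(-0.0064), np.float64(-0.63)]]
```

Call:
jog_arm:
  steps:
    - [0,0.016,0.0018,-0.0055,-0.6]
    - [0,0.016,0.0018,-0.0055,-0.6]
    - [0,0.016,0.0018,-0.0055,-0.6]
    - [0,0.0155,0.0018,-0.006,-0.6]
    - [0,0.0155,0.0018,-0.006,-0.6]
    - [0,0.0155,0.0018,-0.006,-0.7]
    - [0,0.0155,0.0018,-0.006,-0.7]
    - [0,0,0,0,0]
    - [0,0,0,0,0]

```text
time_s: 3.9
tcp_pos: [0.5549, -0.2242, 0.3594]
eef_rot: [-90.1, 0.1, -51.7]
contact_force: [0.6, 0.3, 1.6]
gripper_width: 0.0877
```

```bash
python3 - <<'E'
from h import *
from plant import r
s=r.get_state();c=r.capture("wrist");pickle.dump((s,c),open("w1.pkl","wb"))
print(s["tcp_pos"],s["eef_rot"],s["joints"])
cv2.imwrite("pics/w1.png",c["image"][:,:,::-1])
E
```

```text
[ 0.55486497 -0.22423437  0.35938694] [-9.00602892e+01  6.98207224e-02 -5.17236768e+01] [-3.32073564e+00  1.01345811e+01  4.93112659e+00 -1.22375589e-02
 -8.48879849e+01  1.31598196e+02]
```

View pics/w1.png

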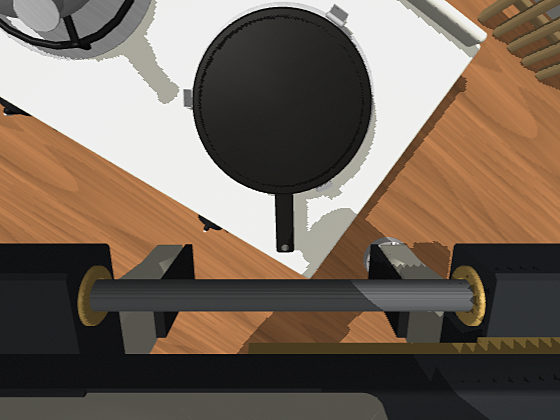

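```bash
python3 - <<'E'
from h import *
s,c=pickle.load(open("w1.pkl","rb"))
im=c["image"]
st,cn,P,x,d,rr=comal(c,s,0.1415,80,(150,0,420,262))
print(st)
q=P
for _ in range(6):
  x=circ(q);e=np.hypot(P[:,0]-x[0],P[:,1]-x[1])-x[2]; q=P[abs(e)<.004]
print(x,len(q),len(P))
d=P[:,:2]-x[:2];rr=np.hypot(*d.T);h=d[(rr>.115)&(rr<.16)]
Ph=ray(c,cn,0.1435,s)[:,:2]-x[:2]; h=Ph[(rr>.115)&(rr<.16)]
vx,vy,_,_=cv2.fitLine(h.astype(np.float32),cv2.DIST_L2,0,.01,.01).ravel()
print("len",rr.max(),"handle mean dir",np.degrees(np.arctan2(*(-h.mean(0))[::-1])),"line",np.degrees(np.arctan2(vy,vx)),"mean off",h.mean(0))
perp=np.array([-vy,vx]);print("width",np.ptp(h@perp))
cv2.imwrite("pics/w1z.png",cv2.resize(im[0:262,150:420,::-1],None,fx=2.2,fy=2.2,interpolation=cv2.INTER_CUBIC))
E
```

```text
[  192     7   180   245 27371]
(np.float64(0.6144782960951788), np.float64(-0.17733036918662942), np.float64(0.0964078473400214), np.float64(0.0002503544280849923)) 507 630
len 0.16908228073604586 handle mean dir 39.60960844905949 line 40.27238 mean off [-0.10491791 -0.08682529]
width 0.020693347297463333
```

View pics/w1z.png

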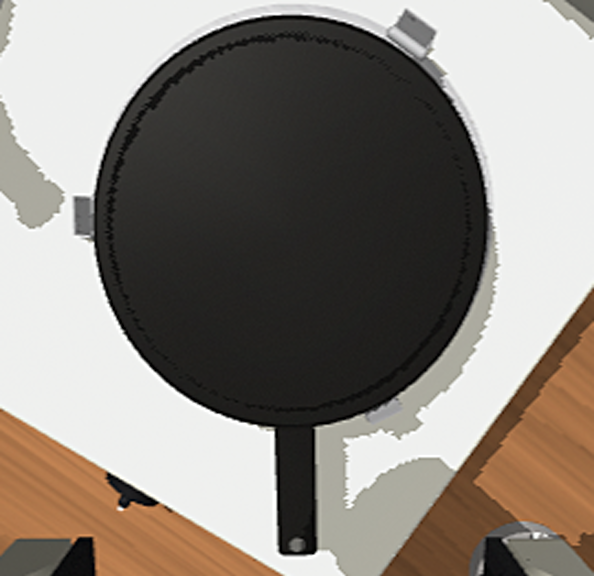

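```bash
python3 - <<'E'
from h import *
s,c=pickle.load(open("w1.pkl","rb"))
im=c["image"][:,:,::-1]
f=lambda a:cv2.resize(a,(390,390),interpolation=cv2.INTER_NEAREST)
a=f(im[78:118,172:212]);b=f(im[0:40,318:358]);d=f(im[170:210,305:345])
g=np.clip((d.astype(float)-0)*1.0,0,255).astype(np.uint8)
cv2.imwrite("pics/clips.png",np.hstack([a,b])); cv2.imwrite("pics/clips3.png",g)
E
```

```text
(no output)
```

View pics/clips.png

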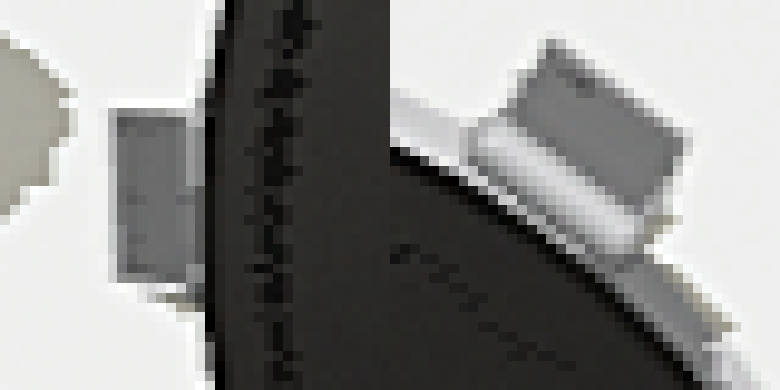

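View pics/clips3.png

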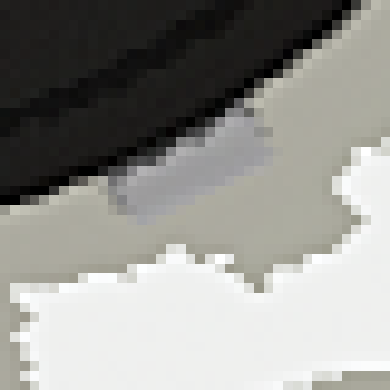

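```bash
python3 - <<'E'
from h import *
s,c=pickle.load(open("w1.pkl","rb"))
px=np.array([[183.8,97.9],[341.5,9.1],[325.8,189.3]])
for z in (0.138,0.140,.142):
    P=ray(c,px,z,s)[:,:2]
    A=np.c_[2*P,np.ones(3)];x=np.linalg.solve(A,(P**2).sum(1)); R=np.sqrt(x[2]+x[0]**2+x[1]**2)
    print(z,x[:2],R,np.degrees(np.arctan2(*(P-x[:2]).T[::-1])))
    print(P)
E
python3 - <<'E'
from h import *
# pan circle from top image
s,c=pickle.load(open("top0.pkl","rb"));im=c["image"].astype(float)
g=im.sum(2)/3
c0=np.array([336.,203.]);pts=[]
for a in np.arange(0,360,3):
    dx=np.array([np.cos(np.radians(a)),np.sin(np.radians(a))])
    t=np.arange(28,48,.25);pp=c0+t[:,None]*dx
    v=cv2.remap(g.astype(np.float32),pp[:,0].astype(np.float32),pp[:,1].astype(np.float32),cv2.INTER_LINEAR).ravel()
    # outermost crossing to 211
    k=np.where(v<212)[0]
    if len(k) and k[-1]<len(t)-8 and v[k[-1]-3]>180: pts.append([*pp[k[-1]],a])
pts=np.array(pts)
P=ray(c,pts[:,:2],0.087)
q=P
for _ in range(5):
    x=circ(q);e=np.hypot(P[:,0]-x[0],P[:,1]-x[1])-x[2];q=P[abs(e)<.003]
print(x,len(q),len(P),pts[abs(e)<.003][:,2])
E
```

```text
0.138 [ 0.61900676 -0.17633231] 0.10844775006373732 [ 125.60723838    5.60633039 -114.5427569 ]
[[ 0.55586569 -0.08816134]
 [ 0.72693576 -0.16573774]
 [ 0.57396058 -0.27498198]]
0.14 [ 0.61897761 -0.17633976] 0.10789307578037659 [ 125.60723838    5.60633039 -114.5427569 ]
[[ 0.55615949 -0.08861975]
 [ 0.72635459 -0.16579938]
 [ 0.57416183 -0.27448486]]
0.142 [ 0.61894847 -0.17634721] 0.10733840149701601 [ 125.60723838    5.60633039 -114.5427569 ]
[[ 0.5564533  -0.08907816]
 [ 0.72577343 -0.16586101]
 [ 0.57436308 -0.27398775]]
(np.float64(0.6198128909518893), np.float64(-0.18394016458261644), np.float64(0.11624437959967167), np.float64(0.0007449708318833931)) 53 85 [ 54.  57.  60.  63.  66.  93.  96.  99. 105. 108. 111. 114. 117. 120.
 123. 126. 129. 132. 135. 138. 141. 162. 165. 168. 171. 174. 177. 180.
 183. 186. 189. 192. 195. 198. 201. 204. 207. 210. 213. 216. 219. 222.
 225. 228. 231. 234. 237. 240. 246. 339. 342. 345. 348.]
```

```bash
python3 - <<'E'
from h import *
from plant import r
s=r.get_state()
plan(s["tcp_pos"],s["eef_rot"][2],[(.5068,-.2667,.20,-50.2,6),(.5068,-.2667,.1395,-50.2,4)])
E
```

```text
[[0, np.float64(0.0007), np.float64(0.0266), np.float64(-0.0107), np.float64(-0.25)], [0, np.float64(0.0006), np.float64(0.0266), np.float64(-0.0107), np.float64(-0.25)], [0, np.float64(0.0006), np.float64(0.0266), np.float64(-0.0107), np.float64(-0.25)], [0, np.float64(0.0005), np.float64(0.0266), np.float64(-0.0107), np.float64(-0.25)], [0, np.float64(0.0005), np.float64(0.0266), np.float64(-0.0107), np.float64(-0.25)], [0, np.float64(0.0004), np.float64(0.0266), np.float64(-0.0107), np.float64(-0.25)]]
[[0, np.float64(0.0), np.float64(0.0151), np.float64(0.0), np.float64(-0.0)], [0, np.float64(0.0), np.float64(0.0151), np.float64(0.0), np.float64(-0.0)], [0, np.float64(0.0), np.float64(0.0151), np.float64(0.0), np.float64(-0.0)], [0, np.float64(0.0), np.float64(0.0151), np.float64(0.0), np.float64(-0.0)]]
```

Call:
jog_arm:
  steps:
    - [0,0.0006,0.0265,-0.0107,-0.25]
    - [0,0.0006,0.0265,-0.0107,-0.25]
    - [0,0.0006,0.0265,-0.0107,-0.25]
    - [0,0.0005,0.0265,-0.0107,-0.25]
    - [0,0.0005,0.0265,-0.0107,-0.25]
    - [0,0.0005,0.0265,-0.0107,-0.25]
    - [0,0,0,0,0]
    - [0,0,0,0,0]

```text
time_s: 4.62
tcp_pos: [0.5065, -0.2663, 0.201]
eef_rot: [-90.1, 0.1, -50.1]
contact_force: [0.2, -0.1, 1.8]
gripper_width: 0.0877
```

```bash
python3 - <<'E'
from h import *
from plant import r
s=r.get_state();c=r.capture("wrist");pickle.dump((s,c),open("w2.pkl","wb"))
print(s["tcp_pos"],s["eef_rot"],s["contact_force"],s["moment"])
cv2.imwrite("pics/w2.png",c["image"][:,:,::-1])
c=r.capture("scene");cv2.imwrite("pics/s2.png",cv2.resize(c["image"][60:300,100:420,::-1],None,fx=2.4,fy=2.4,interpolation=cv2.INTER_CUBIC))
E
```

```text
[ 0.50651983 -0.26625834  0.20099809] [-9.00804215e+01  7.51146307e-02 -5.01382575e+01] [ 0.23644301 -0.08007336  1.75105634] [-0.06814551 -0.111439    0.04806253]
```

View pics/w2.png

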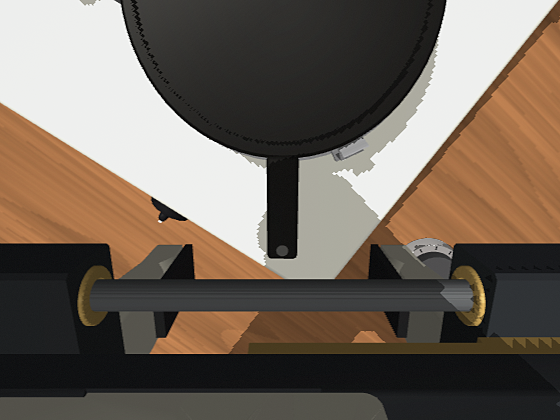

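View pics/s2.png

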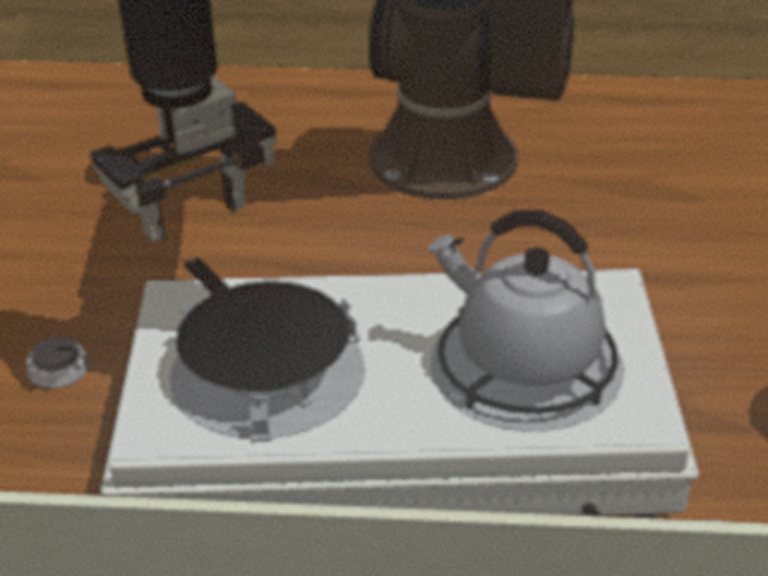

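Call:
jog_arm:
  steps:
    - [0.3,0,0.015,0,0]
    - [0.4,0,0.015,0,0]
    - [0.4,0,0.015,0,0]
    - [0.4,0,0.0155,0,0]
    - [0.4,0,0,0,0]
    - [0.4,0,0,0,0]

```text
time_s: 5.22
tcp_pos: [0.5082, -0.2665, 0.1419]
eef_rot: [-90.0, -0.1, -50.1]
contact_force: [-0.8, 0.7, 1.0]
gripper_width: 0.0553
```

Call:
jog_arm:
  steps:
    - [1,0,0,0,0]
    - [1,0,0,0,0]
    - [1,0,0,0,0]
    - [1,0,0,0,0]
  squeeze: 6

```text
time_s: 5.55
tcp_pos: [0.5078, -0.2668, 0.1417]
eef_rot: [-89.9, -0.1, -50.1]
contact_force: [0.0, -0.0, 0.4]
gripper_width: 0.0315
```

```bash
python3 - <<'E'
from h import *
from plant import r
s=r.get_state();c=r.capture("wrist");pickle.dump((s,c),open("w3.pkl","wb"))
print(s["tcp_pos"],s["eef_rot"],s["contact_force"],s["moment"],s["gripper_width"])
cv2.imwrite("pics/w3.png",c["image"][:,:,::-1])
E
```

```text
[ 0.50775425 -0.26676123  0.14166307] [-8.99483951e+01 -6.58022544e-02 -5.01267773e+01] [ 0.0453163  -0.04602186  0.43268962] [-0.02017097 -0.00392262 -0.01640375] 0.03147616186370719
```

View pics/w3.png

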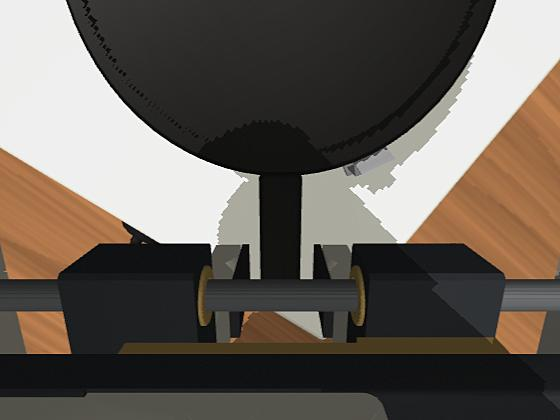

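Call:
jog_arm:
  steps:
    - [1,0,0.002,0,0]
    - [1,0,0,0,0]
    - [1,0,0,0,0]
    - [1,0,0,0,0]
  squeeze: 6

```text
time_s: 5.93
tcp_pos: [0.5072, -0.2667, 0.1387]
eef_rot: [-90.0, 0.0, -50.1]
contact_force: [0.3, 0.1, 0.4]
gripper_width: 0.0025
```

```bash
python3 - <<'E'
from h import *
from plant import r
s=r.get_state();c=r.capture("wrist");pickle.dump((s,c),open("w3.pkl","wb"))
print(s["tcp_pos"],s["eef_rot"],s["contact_force"],s["moment"],s["gripper_width"])
cv2.imwrite("pics/w3.png",c["image"][:,:,::-1])
# clean plan: centre now & arc
E
```

```text
[ 0.507182   -0.26671118  0.13869027] [-9.00078905e+01  8.52790035e-03 -5.01320983e+01] [0.29221792 0.06421891 0.41900273] [-0.05424296 -0.05859617 -0.07152292] 0.0025360400452557473
```

View pics/w3.png

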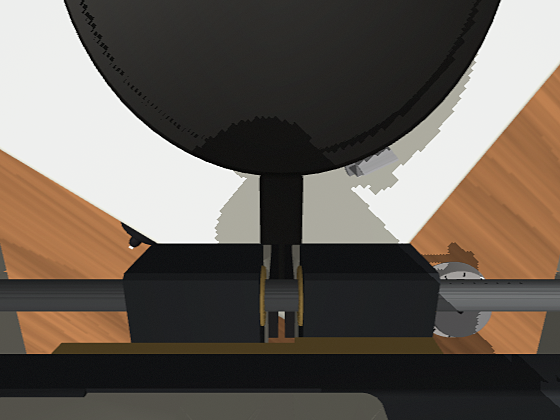

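```bash
python3 - <<'E'
from plant import r
import cv2
c=r.capture("scene");cv2.imwrite("pics/s3.png",cv2.resize(c["image"][100:260,120:320,::-1],None,fx=3.5,fy=3.5,interpolation=cv2.INTER_CUBIC))
E
```

```text
(no output)
```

View pics/s3.png

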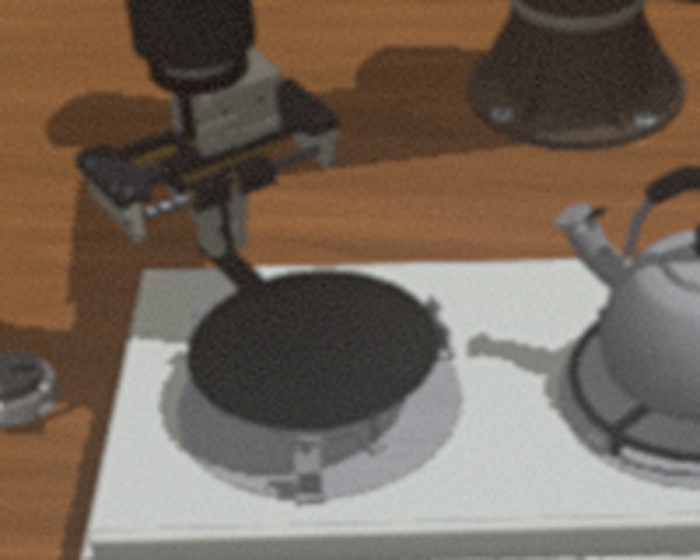

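```bash
python3 - <<'E'
from h import *
s,c=pickle.load(open("w3.pkl","rb"))
u=np.array([-.7694,-.6388]);C=np.array([.6145,-.1773])
for r_ in (.098,.14,.15,.171): print(r_,pix(c,[*(C+u*r_),.1435],s))
print("tcp",pix(c,s["tcp_pos"],s))
print("tip", pix(c,s["tcp_pos"]-[0,0,.019],s))
# triangulate handle tip from w1,w2 : w1 (285,250) w2 (282,258)
R=[]
for f,uv in (("w1",(285,250.5)),("w2",(281.5,258.5))):
    s,c=pickle.load(open(f+".pkl","rb"));Rm,o=cam(c,s);ff=f_of(c)
    d=Rm@np.array([(uv[0]-c["cx"])/ff,(uv[1]-c["cy"])/ff,1]);R.append((o,d/np.linalg.norm(d)))
A=sum(np.eye(3)-np.outer(d,d) for o,d in R);b=sum((np.eye(3)-np.outer(d,d))@o for o,d in R);X=np.linalg.solve(A,b);print("tip3d",X,np.hypot(*(X[:2]-C)))
# disc height from radius, several z
for f,roi in (("w1",(150,0,420,262)),):
  s,c=pickle.load(open(f+".pkl","rb"))
  for z in (.12,.13,.1415):
    st,cn,P,x,d,rr=comal(c,s,z,80,roi);q=P
    for _ in range(6):
      x=circ(q);e=np.hypot(P[:,0]-x[0],P[:,1]-x[1])-x[2]; q=P[abs(e)<.004]
    print(z,x)
E
```

```text
0.098 [[281.56837266 178.37483017]]
0.14 [[281.20846523 257.69380691]]
0.15 [[281.12950189 275.09631498]]
0.171 [[280.97120283 309.98339477]]
tcp [[281.65210382 253.38381621]]
tip [[281.59493706 240.26076208]]
tip3d [ 0.50973889 -0.26386632  0.21620512] 0.1358992909062115
0.12 (np.float64(0.6145460919003449), np.float64(-0.17730311042482808), np.float64(0.1017556016108196), np.float64(0.00026173403946222473))
0.13 (np.float64(0.6145143817563936), np.float64(-0.17731594511708842), np.float64(0.0992683861228136), np.float64(0.00025656240530400054))
0.1415 (np.float64(0.6144782960951788), np.float64(-0.17733036918662942), np.float64(0.0964078473400214), np.float64(0.0002503544280849923))
```

```bash
python3 - <<'E'
from h import *
u=np.array([-.7694,-.6388]);C=np.array([.6145,-.1773])
for f in ("w1","w2"):
    s,c=pickle.load(open(f+".pkl","rb"))
    print(f,[pix(c,[*(C+u*r_),.1435],s).round(1).tolist() for r_ in (.098,.14,.16,.171)])
E
```

```text
w1 [[[283.7, 195.1]], [[284.5, 229.3]], [[284.8, 245.0]], [[285.0, 253.4]]]
w2 [[[282.7, 159.5]], [[282.4, 219.9]], [[282.2, 246.6]], [[282.2, 260.8]]]
```

```bash
python3 - <<'E'
from plant import r
import cv2,numpy as np
c=r.capture("wrist");a=c["image"][160:350,180:380,::-1]
a=np.clip(255*(a/255.)**.5,0,255).astype(np.uint8)
cv2.imwrite("pics/w3z.png",cv2.resize(a,None,fx=3,fy=3,interpolation=cv2.INTER_CUBIC))
c=r.capture("scene");a=c["image"][140:215,150:240,::-1];a=np.clip(255*(a/255.)**.6,0,255).astype(np.uint8)
cv2.imwrite("pics/s3z.png",cv2.resize(a,None,fx=7,fy=7,interpolation=cv2.INTER_CUBIC))
s=r.get_state();print(s["gripper_width"],s["time_s"],s["contact_force"])
E
```

```text
0.0001604725181999023 6.1333 [0.0052328  0.1104111  0.12811349]
```

View pics/w3z.png

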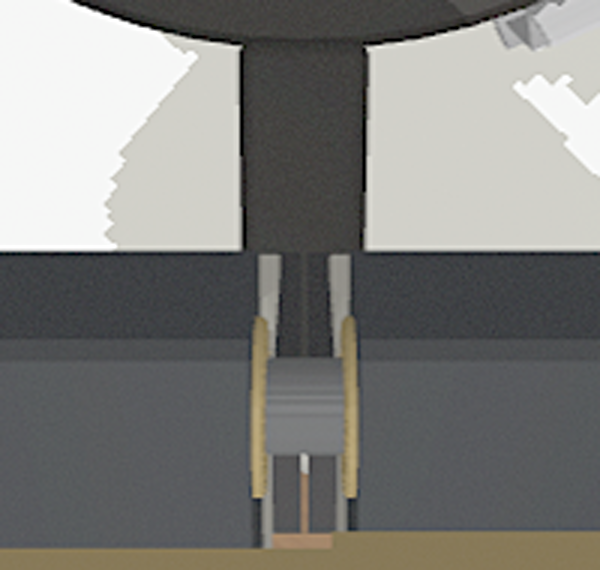

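View pics/s3z.png

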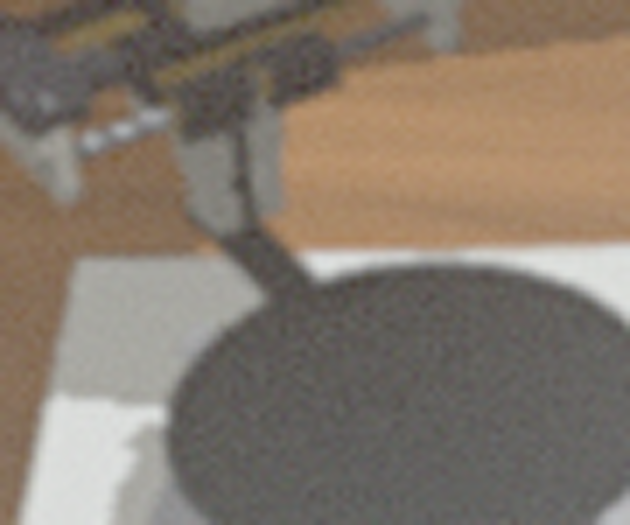

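```bash
cat >> h.py <<'E'
def tri(obs):
    A=np.zeros((3,3));b=np.zeros(3);R=[]
    for s,c,uv in obs:
        Rm,o=cam(c,s);ff=f_of(c);d=Rm@np.array([(uv[0]-c["cx"])/ff,(uv[1]-c["cy"])/ff,1]);d/=np.linalg.norm(d)
        M=np.eye(3)-np.outer(d,d);A+=M;b+=M@o;R.append((o,M))
    X=np.linalg.solve(A,b);return X,[np.linalg.norm(M@(X-o)) for o,M in R]
E
python3 - <<'E'
from h import *
s,c=pickle.load(open("scene0.pkl","rb"));S=(s,c)
im=c["image"];cv2.imwrite("pics/s0z.png",cv2.resize(im[155:275,140:260,::-1],None,fx=5,fy=5,interpolation=cv2.INTER_CUBIC))
T=pickle.load(open("top0.pkl","rb"));W=pickle.load(open("w1.pkl","rb"))
g=im.astype(int);m=((g.max(2)<75)).astype(np.uint8);m[:155]=0;m[255:]=0;m[:,:140]=0;m[:,255:]=0
n,l,st,ce=cv2.connectedComponentsWithStats(m);i=1+st[1:,4].argmax();print(st[i])
mm=(l==i).astype(np.uint8);mm=cv2.morphologyEx(mm,cv2.MORPH_OPEN,np.ones((11,11),np.uint8))
cn=max(cv2.findContours(mm,0,1)[0],key=len);e=cv2.fitEllipse(cn);print(e)
for z in (.10,.11,.12,.13,.1415,.15):
    print(z,ray(c,[e[0]],z), ray(T[1],pix(T[1],[.6136,-.178,.1415]),z))
E
```

```text
[ 174  168   73   55 2623]
((208.7774200439453, 199.85182189941406), (44.244659423828125, 69.78771209716797), 84.56491088867188)
0.1 [[ 0.57695317 -0.18898421  0.1       ]] [[ 0.61929486 -0.18484666  0.1       ]]
0.11 [[ 0.58900013 -0.18623123  0.11      ]] [[ 0.6179226  -0.18319687  0.11      ]]
0.12 [[ 0.60104708 -0.18347825  0.12      ]] [[ 0.61655035 -0.18154707  0.12      ]]
0.13 [[ 0.61309404 -0.18072528  0.13      ]] [[ 0.61517809 -0.17989727  0.13      ]]
0.1415 [[ 0.62694804 -0.17755935  0.1415    ]] [[ 0.6136 -0.178   0.1415]]
0.15 [[ 0.63718795 -0.17521932  0.15      ]] [[ 0.61243358 -0.17659767  0.15      ]]
```

View pics/s0z.png

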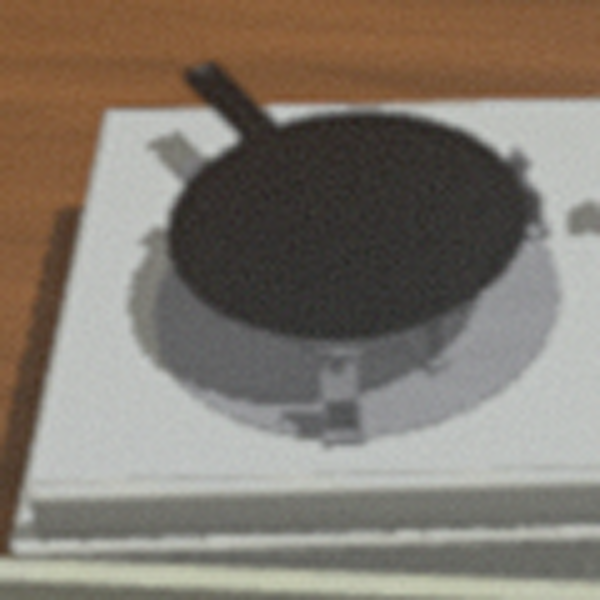

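```bash
python3 - <<'E'
from h import *
s,c=pickle.load(open("w1.pkl","rb"));T=np.linalg.inv(c["tool_from_camera"]);f=f_of(c)
for p in [(.044,.019,.0095),(.044,.019,0),(.044,.019,-.0095),(.044,0,.0095),(.044,0,-.0095),(.044,-.02,-.0095),(.044,-.04,-.01),(.065,-.047,.039),(.065,-.047,-.039)]:
    q=T@np.array([*p,1]);print(p,c["cx"]+f*q[0]/q[2],c["cy"]+f*q[1]/q[2])
E
```

```text
(0.044, 0.019, 0.0095) 357.51835183757856 225.00829524511144
(0.044, 0.019, 0) 356.5124491602228 240.31952107938596
(0.044, 0.019, -0.0095) 355.53219294971 255.24037232323215
(0.044, 0, 0.0095) 365.24367922605927 236.77507821042556
(0.044, 0, -0.0095) 362.84643209078604 269.6429249817556
(0.044, -0.02, -0.0095) 372.27412576968266 288.2071053482677
(0.044, -0.04, -0.01) 384.0581103944887 312.6216267009951
(0.065, -0.047, 0.039) 456.9657376386864 207.84350063112277
(0.065, -0.047, -0.039) 431.51543380583337 380.46866242227617
```

Call:
jog_arm:
  steps:
    - [0.5,0,0,0,0]
    - [0.5,0,0,0,0]
    - [0.5,0,0,0,0]
    - [0.5,0,0,0,0]
    - [0.5,0,0,0,0]
    - [0.5,0,0,0,0]

```text
time_s: 6.63
tcp_pos: [0.5073, -0.2667, 0.1388]
eef_rot: [-90.0, -0.0, -50.1]
contact_force: [-0.2, -0.5, 0.3]
gripper_width: 0.0351
```

```bash
python3 - <<'E'
from plant import r
import cv2,numpy as np,pickle
s=r.get_state();c=r.capture("wrist");a=c["image"][160:350,180:380,::-1];pickle.dump((s,c),open("w4.pkl","wb"))
a=np.clip(255*(a/255.)**.5,0,255).astype(np.uint8)
cv2.imwrite("pics/w4z.png",cv2.resize(a,None,fx=3,fy=3,interpolation=cv2.INTER_CUBIC))
print(s["gripper_width"],s["time_s"],s["contact_force"],s["tcp_pos"])
E
```

```text
0.0351306922918159 6.6333 [-0.20882747 -0.4930281   0.28265425] [ 0.50725993 -0.26668571  0.13878129]
```

View pics/w4z.png

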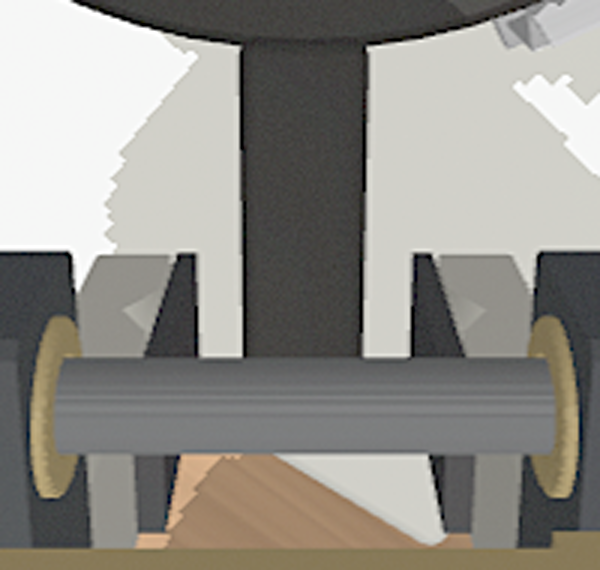

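```bash
python3 - <<'E'
from h import *
s0,c=pickle.load(open("scene0.pkl","rb"))
for z in (.11,.12,.13,.14,.15,.16): print(z,pix(c,[.5073,-.2667,z]).round(1), ((pix(c,[.5073,-.2667,z])-[150,140])*7).round(0))
u=np.array([-.7694,-.6388]);C=np.array([.6145,-.1773])
for z in (.12,.1275,.135,.1435): print("handle tip",z,((pix(c,[*(C+u*.171),z])-[140,155])*5).round(0), "handle root",((pix(c,[*(C+u*.1),z])-[140,155])*5).round(0))
print("stove corner .085",((pix(c,[.4506,-.354,.085])-[140,155])*5).round(0))
E
```

```text
0.11 [[185.7 181.1]] [[250. 288.]]
0.12 [[185.3 178.3]] [[247. 268.]]
0.13 [[184.9 175.6]] [[245. 249.]]
0.14 [[184.5 172.8]] [[242. 229.]]
0.15 [[184.1 169.9]] [[239. 210.]]
0.16 [[183.7 167.1]] [[236. 190.]]
handle tip 0.12 [[201.  91.]] handle root [[261. 150.]]
handle tip 0.1275 [[200.  80.]] handle root [[259. 140.]]
handle tip 0.135 [[198.  70.]] handle root [[258. 129.]]
handle tip 0.1435 [[196.  58.]] handle root [[256. 117.]]
stove corner .085 [[109. 102.]]
```

Call:
jog_arm:
  steps:
    - [0.5,0,0.008,0,0]
    - [0.5,0,0.008,0,0]
    - [0.5,0,0.008,0,0]
    - [0.5,0,0,0,0]

```text
time_s: 7.02
tcp_pos: [0.5058, -0.2663, 0.1123]
eef_rot: [-90.1, 0.2, -50.2]
contact_force: [-0.3, -0.1, 0.5]
gripper_width: 0.0438
```

```bash
python3 - <<'E'
from plant import r
import cv2,numpy as np,pickle
s=r.get_state();c=r.capture("wrist");a=c["image"][120:350,180:380,::-1];pickle.dump((s,c),open("w4.pkl","wb"))
a=np.clip(255*(a/255.)**.5,0,255).astype(np.uint8)
a=cv2.resize(a,(500,575))
print(s["gripper_width"],s["time_s"],s["contact_force"],s["tcp_pos"])
c=r.capture("scene");b=c["image"][140:215,150:200,::-1];b=np.clip(255*(b/255.)**.6,0,255).astype(np.uint8)
cv2.imwrite("pics/w5z.png",np.hstack([a,cv2.resize(b,(300,450))[:575] if 0 else cv2.copyMakeBorder(cv2.resize(b,(300,450)),0,125,0,0,0)]))
E
```

```text
0.04375042585110052 7.0167 [-0.32200145 -0.09031791  0.45818715] [ 0.50584096 -0.26626788  0.11227722]
```

View pics/w5z.png

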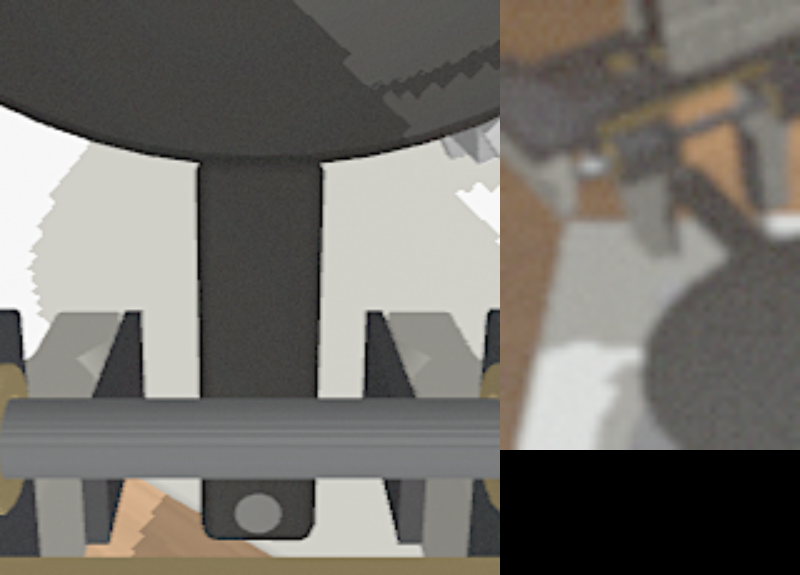

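Call:
jog_arm:
  steps:
    - [1,0,0,0,0]
    - [1,0,0,0,0]
    - [1,0,0,0,0]
    - [1,0,0,0,0]
    - [1,0,0,0,0]
    - [1,0,0,0,0]
  squeeze: 6

```text
time_s: 7.62
tcp_pos: [0.5074, -0.2667, 0.115]
eef_rot: [-90.0, -0.0, -50.1]
contact_force: [0.0, 0.0, 0.6]
gripper_width: 0.0218
```

```bash
python3 - <<'E'
from h import *
from plant import r
s=r.get_state();c=r.capture("wrist");pickle.dump((s,c),open("w6.pkl","wb"))
print(s["tcp_pos"],s["eef_rot"],s["contact_force"],s["moment"],s["gripper_width"])
cv2.imwrite("pics/w6.png",c["image"][:,:,::-1])
C=np.array([.6145,-.1773]); B=np.array([.6190,-.1763]); sh=B-C
p=s["tcp_pos"].copy(); p1=p+[*sh,0]; y=s["eef_rot"][2]
plan(p,y,[(*p1,y,3)])
# arc about B, cw steps 2 deg
q=p1.copy();yy=y
for k in range(3):
    d=q[:2]-B;a=np.radians(-2);R=np.array([[np.cos(a),-np.sin(a)],[np.sin(a),np.cos(a)]]);n=np.r_[B+R@d,q[2]]
    plan(q,yy,[(*n,yy-2,1)]);q=n;yy-=2
print("radius",np.hypot(*(p1[:2]-B)))
E
```

```text
[ 0.50738935 -0.26670587  0.11497607] [-8.99827330e+01 -1.95034807e-02 -5.01292364e+01] [0.01437967 0.00568206 0.62631315] [ 0.01843955 -0.08010077 -0.07722638] 0.02184064935274319
[[0, np.float64(0.0007), np.float64(-0.0), np.float64(0.0014), np.float64(-0.0)], [0, np.float64(0.0007), np.float64(-0.0), np.float64(0.0014), np.float64(-0.0)], [0, np.float64(0.0007), np.float64(-0.0), np.float64(0.0014), np.float64(-0.0)]]
[[0, np.float64(-0.0049), np.float64(-0.0), np.float64(0.0001), np.float64(2.0)]]
[[0, np.float64(-0.0049), np.float64(-0.0), np.float64(0.0001), np.float64(2.0)]]
[[0, np.float64(-0.0049), np.float64(-0.0), np.float64(0.0001), np.float64(2.0)]]
radius 0.13952097320974355
```

View pics/w6.png

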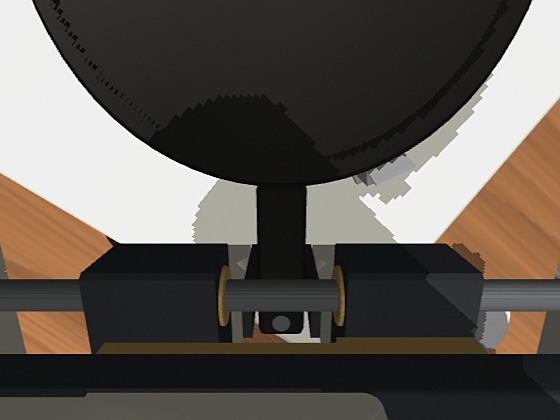

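Call:
jog_arm:
  steps:
    - [1,0.0007,0,0.0014,0]
    - [1,0.0007,0,0.0014,0]
    - [1,0.0007,0,0.0014,0]
    - [1,0,0,0,0]
    - [1,0,0,0,0]

```text
time_s: 8.08
tcp_pos: [0.5123, -0.2655, 0.1148]
eef_rot: [-90.0, -0.0, -50.1]
contact_force: [-0.4, 0.4, 0.9]
gripper_width: 0.0218
```

```bash
python3 - <<'E'
from h import *
from plant import r
s=r.get_state()
print(s["tcp_pos"],s["eef_rot"],s["contact_force"],s["moment"],s["gripper_width"])
c=r.capture("top");pickle.dump((s,c),open("top7.pkl","wb"))
g=c["image"][150:260,285:400,::-1];cv2.imwrite("pics/t7.png",cv2.resize(g,None,fx=5,fy=5,interpolation=cv2.INTER_CUBIC))
E
```

```text
[ 0.51230079 -0.26551896  0.1148136 ] [-8.99721672e+01 -2.29228425e-02 -5.01172359e+01] [-0.35710395  0.42240871  0.89296503] [0.08792965 0.03030072 0.14807707] 0.021840993378938252
```

View pics/t7.png

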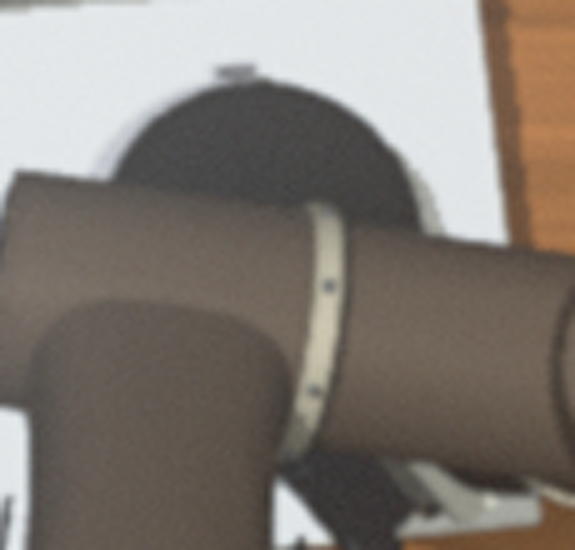

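Call:
jog_arm:
  steps:
    - [1,-0.0029,0,3e-05,1.2]
    - [1,-0.0029,0,3e-05,1.2]
    - [1,-0.0029,0,3e-05,1.2]
    - [1,-0.0029,0,3e-05,1.2]
    - [1,-0.0029,0,3e-05,1.2]
    - [1,-0.0029,0,3e-05,1.2]
    - [1,-0.0029,0,3e-05,1.2]
    - [1,-0.0029,0,3e-05,1.2]
    - [1,-0.0029,0,3e-05,1.2]
    - [1,-0.0029,0,3e-05,1.2]
    - [1,0,0,0,0]
    - [1,0,0,0,0]

```text
time_s: 9.13
tcp_pos: [0.4954, -0.2412, 0.1148]
eef_rot: [-90.0, 0.0, -62.1]
contact_force: [-1.0, 0.5, 1.2]
gripper_width: 0.0221
```

```bash
cat > chk.py <<'E'
from h import *
from plant import r
import sys
s=r.get_state()
B=np.array([.6190,-.1763])
d=s["tcp_pos"][:2]-B
print(s["time_s"],s["tcp_pos"].round(4),"yaw",s["eef_rot"].round(2),"F",s["contact_force"].round(2),"M",s["moment"].round(3),"w",s["gripper_width"].round(4))
print("grip radius",np.hypot(*d),"az",np.degrees(np.arctan2(-d[1],-d[0])))
a=np.radians(s["eef_rot"][2]);f=s["contact_force"];print("tool-frame force x,z",f[0]*np.cos(a)+f[1]*np.sin(a),-f[0]*np.sin(a)+f[1]*np.cos(a))
if len(sys.argv)>1:
    c=r.capture("wrist");pickle.dump((s,c),open(sys.argv[1]+".pkl","wb"));cv2.imwrite(f"pics/{sys.argv[1]}.png",c["image"][:,:,::-1])
E
python3 chk.py w8
```

```text
Traceback (most recent call last):
  File "chk.py", line 7, in <module>
    print(s["time_s"],s["tcp_pos"].round(4),"yaw",s["eef_rot"].round(2),"F",s["contact_force"].round(2),"M",s["moment"].round(3),"w",s["gripper_width"].round(4))
                                                                                                                                     ^^^^^^^^^^^^^^^^^^^^^^^^
AttributeError: 'float' object has no attribute 'round'
```

```bash
sed -i 's/s\["gripper_width"\].round(4)/s["gripper_width"]/' chk.py; python3 chk.py w8
```

```text
9.1333 [ 0.4954 -0.2412  0.1148] yaw [-9.000e+01  2.000e-02 -6.213e+01] F [-0.97  0.48  1.16] M [ 0.099  0.155 -0.019] w 0.022139775222394034
grip radius 0.13961595952570624 az 27.71770365136055
tool-frame force x,z -0.8792651393491995 -0.6368420556051292
```

View pics/w8.png

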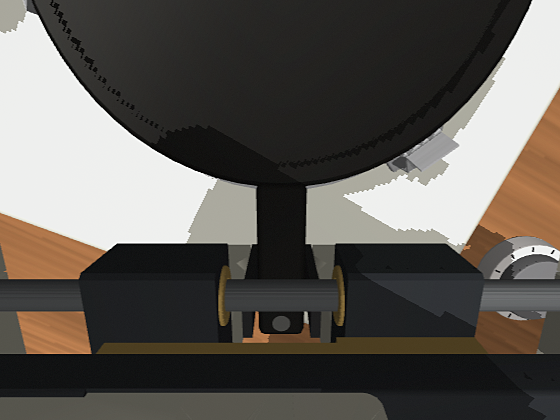

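Call:
jog_arm:
  steps:
    - [1,-0.00122,0,0,0.5]
    - [1,-0.00122,0,0,0.5]
    - [1,-0.00122,0,0,0.5]
    - [1,-0.00122,0,3e-05,0.5]
    - [1,-0.00122,0,0,0.5]
    - [1,-0.00122,0,3e-05,0.5]
    - [1,0,0,0,0]

```text
time_s: 9.77
tcp_pos: [0.4923, -0.2347, 0.1147]
eef_rot: [-90.0, 0.0, -65.2]
contact_force: [0.1, 0.9, 1.3]
gripper_width: 0.0218
```

```bash
python3 chk.py
```

```text
9.7667 [ 0.4923 -0.2347  0.1147] yaw [-9.000e+01  1.000e-02 -6.518e+01] F [0.13 0.91 1.26] M [ 0.249 -0.057  0.037] w 0.02177358630080092
grip radius 0.13950764540053842 az 24.76031637462544
tool-frame force x,z -0.7761421645186174 0.4977316614509206
```

Call:
jog_arm:
  steps:
    - [1,-0.00122,0,0,0.5]
    - [1,-0.00122,0,0,0.5]
    - [1,-0.00122,0,0,0.5]
    - [1,-0.00122,0,3e-05,0.5]
    - [1,-0.00122,0,0,0.5]
    - [1,0,0,0,0]

```text
time_s: 10.27
tcp_pos: [0.4898, -0.2291, 0.1147]
eef_rot: [-90.0, 0.0, -67.7]
contact_force: [-0.3, 1.0, 1.2]
gripper_width: 0.0219
```

```bash
python3 chk.py
```

```text
10.2667 [ 0.4898 -0.2291  0.1147] yaw [-9.000e+01  2.000e-02 -6.768e+01] F [-0.3   1.    1.16] M [ 0.236 -0.072  0.006] w 0.021918950426200897
grip radius 0.13954207210628522 az 22.235454754232947
tool-frame force x,z -1.034881718090427 0.10187115032366023
```

Call:
jog_arm:
  steps:
    - [1,-0.00122,0,0,0.5]
    - [1,-0.00122,0,0,0.5]
    - [1,-0.00122,0,3e-05,0.5]
    - [1,-0.00122,0,0,0.5]
    - [1,-0.00122,0,3e-05,0.5]

```text
time_s: 10.68
tcp_pos: [0.4878, -0.2236, 0.1148]
eef_rot: [-90.0, -0.0, -70.2]
contact_force: [0.8, -0.8, 0.8]
gripper_width: 0.0221
```

Call:
jog_arm:
  steps:
    - [1,-0.00122,0,0,0.5]
    - [1,-0.00122,0,0,0.5]
    - [1,-0.00122,0,3e-05,0.5]
    - [1,-0.00122,0,0,0.5]

```text
time_s: 11.02
tcp_pos: [0.4862, -0.219, 0.1148]
eef_rot: [-90.0, 0.0, -72.2]
contact_force: [0.8, -1.0, 0.8]
gripper_width: 0.0214
```

```bash
python3 chk.py
```

```text
11.0167 [ 0.4862 -0.219   0.1148] yaw [-90.     0.   -72.18] F [ 0.83 -1.02  0.75] M [-0.348 -0.063  0.035] w 0.021400712608747853
grip radius 0.13946268915418675 az 17.819447909397887
tool-frame force x,z 1.2279861401714198 0.48076751824981634
```

```bash
python3 chk.py w9; python3 - <<'E'
from h import *
for f in ("w6","w8","w9"):
    s,c=pickle.load(open(f+".pkl","rb"));im=c["image"].astype(int).max(2)
    row=im[215];k=np.where(row[230:340]<90)[0]+230
    # disc near edge at columns
    e=[np.where(im[100:240,u]<90)[0].max()+100 for u in (200,230,330,350)]
    print(f,k.min(),k.max(),e)
E
```

```text
11.0167 [ 0.4862 -0.219   0.1148] yaw [-90.     0.   -72.18] F [ 0.83 -1.02  0.75] M [-0.348 -0.063  0.035] w 0.021400712608747853
grip radius 0.13946268915418675 az 17.819447909397887
tool-frame force x,z 1.2279861401714198 0.48076751824981634
w6 257 305 [np.int64(171), np.int64(180), np.int64(181), np.int64(176)]
w8 257 305 [np.int64(171), np.int64(181), np.int64(181), np.int64(176)]
w9 257 305 [np.int64(172), np.int64(181), np.int64(181), np.int64(176)]
```

View pics/w9.png

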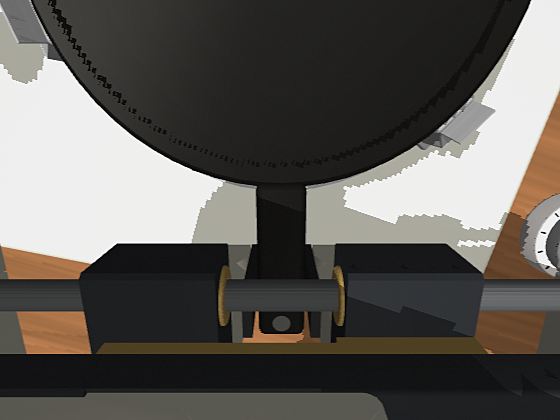

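Call:
jog_arm:
  steps:
    - [1,-0.00122,0,0,0.5]
    - [1,-0.00122,0,0,0.5]
    - [1,-0.00122,0,3e-05,0.5]
    - [1,-0.00122,0,0,0.5]

```text
time_s: 11.4
tcp_pos: [0.4849, -0.2143, 0.1148]
eef_rot: [-90.0, -0.0, -74.2]
contact_force: [0.2, -0.9, 1.0]
gripper_width: 0.0218
```

```bash
python3 chk.py
```

```text
11.4 [ 0.4849 -0.2143  0.1148] yaw [-90.    -0.   -74.18] F [ 0.18 -0.92  1.02] M [-0.297 -0.044 -0.021] w 0.021844195046855735
grip radius 0.13942830387293945 az 15.82774505514215
tool-frame force x,z 0.936708489672117 -0.07779428532886734
```

Call:
jog_arm:
  steps:
    - [1,-0.00122,0,0,0.5]
    - [1,-0.00122,0,0,0.5]
    - [1,-0.00122,0,3e-05,0.5]
    - [1,-0.00122,0,0,0.5]

```text
time_s: 11.73
tcp_pos: [0.4836, -0.2096, 0.1148]
eef_rot: [-90.0, -0.0, -76.2]
contact_force: [-0.1, -1.5, 1.5]
gripper_width: 0.0217
```

```bash
python3 chk.py
```

```text
11.7333 [ 0.4836 -0.2096  0.1148] yaw [-90.    -0.   -76.18] F [-0.14 -1.47  1.45] M [-0.259 -0.126  0.045] w 0.021740146439869573
grip radius 0.1394245288492206 az 13.815737123259437
tool-frame force x,z 1.3944529081676469 -0.4893837167450724
```

Call:
jog_arm:
  steps:
    - [1,-0.00122,0,0,0.5]
    - [1,-0.00122,0,0,0.5]
    - [1,-0.00122,0,0,0.5]
    - [1,-0.00122,0,0,0.5]

```text
time_s: 12.07
tcp_pos: [0.4825, -0.2048, 0.1148]
eef_rot: [-90.0, -0.0, -78.2]
contact_force: [0.0, -0.0, 1.3]
gripper_width: 0.0218
```

Call:
jog_arm:
  steps:
    - [1,-0.00122,0,0,0.5]
    - [1,-0.00122,0,0,0.5]
    - [1,-0.00122,0,0,0.5]
    - [1,-0.00122,0,0,0.5]

```text
time_s: 12.4
tcp_pos: [0.4815, -0.2001, 0.1148]
eef_rot: [-90.0, 0.0, -80.2]
contact_force: [1.8, 0.4, 0.7]
gripper_width: 0.0216
```

```bash
python3 chk.py w10; python3 - <<'E'
from h import *
for f in ("w9","w10"):
    s,c=pickle.load(open(f+".pkl","rb"));im=c["image"].astype(int).max(2)
    row=im[215];k=np.where(row[230:340]<90)[0]+230
    e=[np.where(im[100:240,u]<90)[0].max()+100 for u in (200,230,330,350)]
    e2=[(np.where(im[r,20:120]<60)[0].min()+20,np.where(im[r,440:]<60)[0].max()+440) for r in (5,60)]
    print(f,k.min(),k.max(),e,e2)
E
```

```text
12.4 [ 0.4815 -0.2001  0.1148] yaw [-90.     0.   -80.18] F [1.8  0.44 0.69] M [-0.252 -0.018  0.091] w 0.02157645491970067
grip radius 0.1395020930644491 az 9.802348708756579
tool-frame force x,z -0.1293431685601965 1.8486508321256696
w9 257 305 [np.int64(172), np.int64(181), np.int64(181), np.int64(176)] [(np.int64(33), np.int64(528)), (np.int64(60), np.int64(498))]
w10 257 305 [np.int64(172), np.int64(181), np.int64(181), np.int64(176)] [(np.int64(33), np.int64(528)), (np.int64(63), np.int64(498))]
```

Still riding on top. Go on in small bites.

Call:
jog_arm:
  steps:
    - [1,-0.00122,0,0,0.5]
    - [1,-0.00122,0,0,0.5]
    - [1,-0.00122,0,0,0.5]
    - [1,-0.00122,0,0,0.5]

```text
time_s: 12.78
tcp_pos: [0.4808, -0.1952, 0.1148]
eef_rot: [-90.0, 0.0, -82.2]
contact_force: [0.1, -0.3, -0.0]
gripper_width: 0.0217
```

```bash
python3 chk.py
```

```text
12.7833 [ 0.4808 -0.1952  0.1148] yaw [-90.     0.   -82.19] F [ 0.1  -0.32 -0.02] M [-0.278 -0.079  0.046] w 0.021673708782026367
grip radius 0.13950119150027526 az 7.802779317933505
tool-frame force x,z 0.3327627428721192 0.054989197789498394
```

Call:
jog_arm:
  steps:
    - [1,-0.00122,0,0,0.5]
    - [1,-0.00122,0,3e-05,0.5]
    - [1,-0.00122,0,0,0.5]
    - [1,-0.00122,0,0,0.5]

```text
time_s: 13.12
tcp_pos: [0.4802, -0.1904, 0.1148]
eef_rot: [-90.0, 0.0, -84.2]
contact_force: [-0.2, -0.9, 1.7]
gripper_width: 0.0222
```

```bash
python3 chk.py w11
```

```text
13.1167 [ 0.4802 -0.1904  0.1148] yaw [-90.     0.   -84.18] F [-0.18 -0.85  1.7 ] M [-0.304 -0.088  0.046] w 0.022220207038494647
grip radius 0.13947390790729258 az 5.792206842014848
tool-frame force x,z 0.8277533355950573 -0.2636057412466113
```

View pics/w11.png

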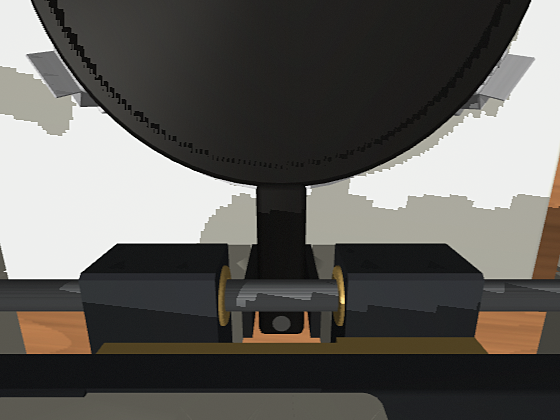

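```bash
cp pics/w11.png pics/w11c.png; python3 - <<'E'
from h import *
s,c=pickle.load(open("w11.pkl","rb"))
im=c["image"][:,:,::-1]
cv2.imwrite("pics/w11z.png",np.hstack([cv2.resize(im[40:110,10:90],(400,350),interpolation=cv2.INTER_NEAREST),cv2.resize(im[40:110,470:550],(400,350),interpolation=cv2.INTER_NEAREST)]))
for z in (.1375,.1415):
    m=c["image"].max(2)<60
    cols=list(range(60,250,5))+list(range(312,500,5));pts=[]
    for u in cols:
        k=np.where(m[:200,u])[0]
        if len(k): pts.append([u,k.max()+.5])
    P=ray(c,pts,z,s);q=P
    for _ in range(6):
        x=circ(q);e=np.hypot(P[:,0]-x[0],P[:,1]-x[1])-x[2];q=P[abs(e)<.003]
    print(z,x,len(q))
    # fix radius
    from scipy.optimize import least_squares
    L=least_squares(lambda t:np.hypot(q[:,0]-t[0],q[:,1]-t[1])-.0975,x[:2]);print("fixR",L.x)
    K=ray(c,[[42.5,75],[520,78.5]],z,s)[:,:2];print("clips",K, "mid",K.mean(0),"sep",np.hypot(*(K[0]-K[1])))
E
```

```text
0.1375 (np.float64(0.6190139088224744), np.float64(-0.17536069985449193), np.float64(0.09838731001687637), np.float64(0.00011944498984296087)) 74
fixR [ 0.61787131 -0.17554959]
clips [[ 0.55694778 -0.08579133]
 [ 0.57529191 -0.27660151]] mid [ 0.56611984 -0.18119642] sep 0.1916899338429827
0.1415 (np.float64(0.6172483299669995), np.float64(-0.17554506607453907), np.float64(0.09571600055834856), np.float64(0.0001154484549495266)) 74
fixR [ 0.61927642 -0.17538138]
clips [[ 0.55686466 -0.08841281]
 [ 0.57470959 -0.27403038]] mid [ 0.56578713 -0.1812216 ] sep 0.18647338808952718
```

View pics/w11z.png

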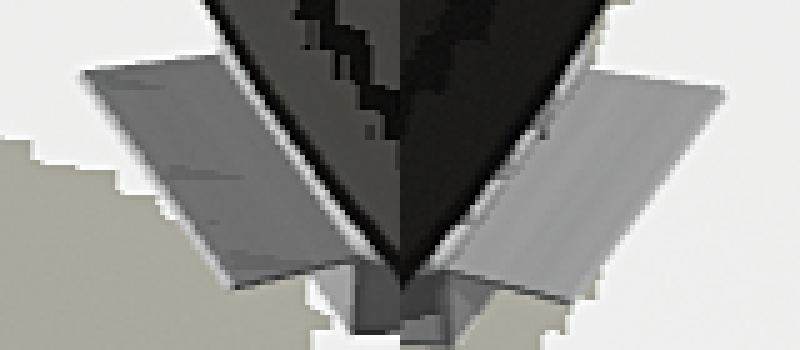

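Call:
jog_arm:
  steps:
    - [1,-0.00122,0,0,0.5]
    - [1,-0.00122,0,0,0.5]
    - [1,-0.00122,0,0,0.5]
    - [1,-0.00122,0,0,0.5]

```text
time_s: 13.5
tcp_pos: [0.4798, -0.1855, 0.1148]
eef_rot: [-90.0, -0.0, -86.2]
contact_force: [0.6, -1.2, 0.9]
gripper_width: 0.0219
```

Call:
jog_arm:
  steps:
    - [1,-0.00122,0,0,0.5]
    - [1,-0.00122,0,0,0.5]
    - [1,-0.00122,0,0,0.5]
    - [1,-0.00122,0,0,0.5]

```text
time_s: 13.83
tcp_pos: [0.4795, -0.1806, 0.1148]
eef_rot: [-90.0, -0.0, -88.2]
contact_force: [0.5, -1.1, 1.0]
gripper_width: 0.0217
```

```bash
python3 chk.py w12
```

```text
13.8333 [ 0.4795 -0.1806  0.1148] yaw [-90.    -0.   -88.18] F [ 0.53 -1.08  1.  ] M [-0.271 -0.021  0.05 ] w 0.021725321544784192
grip radius 0.13953909908750692 az 1.7849109378220518
tool-frame force x,z 1.0963620407513526 0.49278719002855204
```

Call:
jog_arm:
  steps:
    - [1,-0.00122,0,0,0.5]
    - [1,-0.00122,0,0,0.5]
    - [1,-0.00122,0,0,0.5]
    - [1,-0.00122,0,0,0.5]

```text
time_s: 14.22
tcp_pos: [0.4794, -0.1758, 0.1148]
eef_rot: [-90.0, -0.0, -90.2]
contact_force: [0.4, -0.4, 1.6]
gripper_width: 0.022
```

```bash
python3 chk.py w13
```

```text
14.2167 [ 0.4794 -0.1758  0.1148] yaw [-90.    -0.   -90.18] F [ 0.4  -0.42  1.64] M [-0.321 -0.06   0.027] w 0.02198081512979463
grip radius 0.13955573611218222 az -0.21092336152750552
tool-frame force x,z 0.417178403310813 0.39948085242270115
```

Call:
jog_arm:
  steps:
    - [1,-0.00122,0,0,0.5]
    - [1,-0.00122,0,0,0.5]
    - [1,-0.00122,0,0,0.5]
    - [1,-0.00122,0,0,0.5]

```text
time_s: 14.6
tcp_pos: [0.4795, -0.1709, 0.1148]
eef_rot: [-90.0, -0.0, -92.2]
contact_force: [0.3, -1.3, -0.2]
gripper_width: 0.022
```

```bash
cat > edge.py <<'E'
from h import *
import sys
for f in sys.argv[1:]:
    s,c=pickle.load(open(f+".pkl","rb"));im=c["image"].astype(int).max(2)
    row=im[215];k=np.where(row[230:340]<90)[0]+230
    e=[np.where(im[100:240,u]<60)[0].max()+100 for u in (200,230,330,350)]
    e2=[(np.where(im[r,20:120]<60)[0].min()+20,np.where(im[r,440:]<60)[0].max()+440) for r in (5,25)]
    print(f,k.min(),k.max(),np.array(e),np.array(e2).ravel())
E
python3 chk.py w14; python3 edge.py w11 w12 w13 w14
```

```text
14.6 [ 0.4795 -0.1709  0.1148] yaw [-90.    -0.   -92.18] F [ 0.31 -1.28 -0.23] M [-0.35  -0.012  0.009] w 0.022004359831031974
grip radius 0.13960036806452372 az -2.2097258531684303
tool-frame force x,z 1.26228817014599 0.3625084661625225
w11 257 305 [172 181 181 176] [ 33 528  43 518]
w12 257 305 [172 181 181 175] [ 33 528  43 518]
w13 257 305 [172 181 181 175] [ 33 528  43 518]
w14 257 305 [172 181 181 176] [ 33 528  43 518]
```

Call:
jog_arm:
  steps:
    - [1,-0.00122,0,0,0.5]
    - [1,-0.00122,0,0,0.5]
    - [1,-0.00122,0,0,0.5]
    - [1,-0.00122,0,0,0.5]

```text
time_s: 14.98
tcp_pos: [0.4798, -0.166, 0.1148]
eef_rot: [-90.0, -0.0, -94.2]
contact_force: [-0.6, -0.7, 1.8]
gripper_width: 0.022
```

```bash
python3 chk.py w15; python3 edge.py w15
```

```text
14.9833 [ 0.4798 -0.166   0.1148] yaw [-90.    -0.   -94.18] F [-0.57 -0.71  1.84] M [-0.304 -0.005  0.012] w 0.021959703778217637
grip radius 0.1396199205551585 az -4.217738090747637
tool-frame force x,z 0.7530493614224796 -0.5127783601583757
w15 257 305 [172 181 181 175] [ 33 528  43 518]
```

Call:
jog_arm:
  steps:
    - [1,-0.00122,0,3e-05,0.5]
    - [1,-0.00122,0,3e-05,0.5]
    - [1,-0.00122,0,3e-05,0.5]
    - [1,-0.00122,0,3e-05,0.5]

```text
time_s: 15.37
tcp_pos: [0.4803, -0.1612, 0.1148]
eef_rot: [-90.0, -0.0, -96.2]
contact_force: [-0.7, -1.5, 0.8]
gripper_width: 0.0219
```

```bash
python3 chk.py w16; python3 edge.py w16
```

```text
15.3667 [ 0.4803 -0.1612  0.1148] yaw [-90.    -0.   -96.18] F [-0.71 -1.47  0.81] M [-0.31   0.013  0.035] w 0.021922272835157762
grip radius 0.13951191189075654 az -6.2226615077750065
tool-frame force x,z 1.5368471669903911 -0.5519951213754646
w16 257 305 [172 181 181 176] [ 33 528  43 518]
```

Call:
jog_arm:
  steps:
    - [1,-0.00122,0,3e-05,0.5]
    - [1,-0.00122,0,3e-05,0.5]
    - [1,-0.00122,0,0,0.5]
    - [1,-0.00122,0,3e-05,0.5]

```text
time_s: 15.75
tcp_pos: [0.481, -0.1564, 0.1148]
eef_rot: [-90.0, -0.0, -98.2]
contact_force: [-0.5, -0.8, 1.5]
gripper_width: 0.0217
```

```bash
python3 chk.py w17; python3 edge.py w17
```

```text
15.75 [ 0.481  -0.1564  0.1148] yaw [-90.    -0.   -98.18] F [-0.46 -0.83  1.47] M [-0.301  0.095  0.021] w 0.02168828587026968
grip radius 0.13945604827125194 az -8.217067079780742
tool-frame force x,z 0.8888347714927813 -0.3391752417729883
w17 257 305 [172 181 181 176] [ 33 528  43 518]
```

Call:
jog_arm:
  steps:
    - [1,-0.00122,0,0,0.5]
    - [1,-0.00122,0,0,0.5]
    - [1,-0.00122,0,0,0.5]
    - [1,-0.00122,0,0,0.5]

```text
time_s: 16.13
tcp_pos: [0.4817, -0.1515, 0.1147]
eef_rot: [-90.0, 0.0, -100.2]
contact_force: [0.6, 0.3, 0.6]
gripper_width: 0.0219
```

```bash
python3 chk.py w18; python3 edge.py w18
```

```text
16.1333 [ 0.4817 -0.1515  0.1147] yaw [ -90.      0.   -100.18] F [0.6  0.35 0.65] M [-0.173 -0.004  0.132] w 0.021942775921529756
grip radius 0.13947397891996147 az -10.23523566908709
tool-frame force x,z -0.44557641092374695 0.5286262637336645
w18 257 305 [172 181 181 176] [ 33 528  43 518]
```

Call:
jog_arm:
  steps:
    - [1,-0.00122,0,0,0.5]
    - [1,-0.00122,0,0,0.5]
    - [1,-0.00122,0,0,0.5]

```text
time_s: 16.43
tcp_pos: [0.4823, -0.1478, 0.1146]
eef_rot: [-90.0, 0.0, -101.7]
contact_force: [-0.1, -0.2, -1.3]
gripper_width: 0.0219
```

```bash
python3 chk.py w19; python3 edge.py w19
```

```text
16.4333 [ 0.4823 -0.1478  0.1146] yaw [-9.0020e+01  1.0000e-02 -1.0169e+02] F [-0.13 -0.17 -1.35] M [ 0.138 -0.004  0.05 ] w 0.021906801008121014
grip radius 0.1396236694688475 az -11.766465020369854
tool-frame force x,z 0.1962335446503349 -0.08972186100733687
w19 257 305 [172 181 181 176] [ 33 527  43 522]
```

View pics/w19.png

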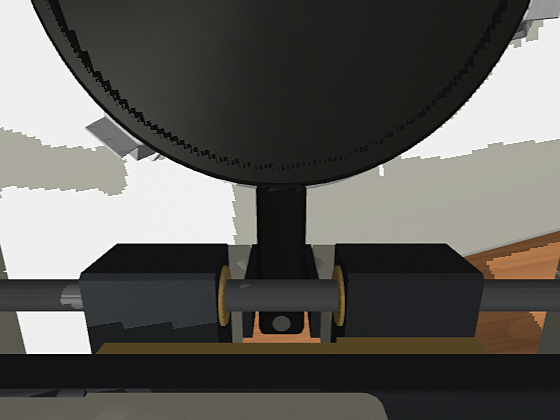

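Call:
jog_arm:
  steps:
    - [1,-0.00122,0,0,0.5]
    - [1,-0.00122,0,0,0.5]
    - [1,0,0,0,0]
    - [1,0,0,0,0]
  squeeze: 3

```text
time_s: 16.82
tcp_pos: [0.4833, -0.1454, 0.115]
eef_rot: [-90.0, 0.0, -102.6]
contact_force: [0.8, 2.5, 1.4]
gripper_width: 0.0221
```

```bash
python3 chk.py w20; python3 edge.py w20; python3 - <<'E'
from plant import r
import cv2
c=r.capture("scene");cv2.imwrite("pics/s20.png",cv2.resize(c["image"][140:260,140:260,::-1],None,fx=5,fy=5,interpolation=cv2.INTER_CUBIC))
E
```

```text
16.8167 [ 0.4833 -0.1454  0.115 ] yaw [-8.9960e+01  2.0000e-02 -1.0262e+02] F [0.83 2.49 1.42] M [ 0.951 -0.255 -0.02 ] w 0.0220794085588451
grip radius 0.13913825398503996 az -12.843799568100396
tool-frame force x,z -2.6151061140302763 0.2638128052846339
w20 258 306 [169 179 182 177] [ 43 530  53 524]
```

View pics/s20.png

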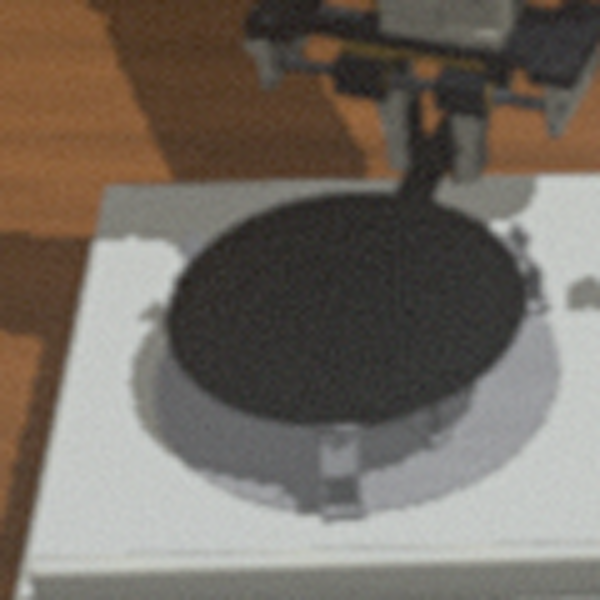

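Call:
jog_arm:
  steps:
    - [1,-0.00122,0,0,0.5]
    - [1,-0.00122,0,0,0.5]
    - [1,0,0,0,0]
    - [1,0,0,0,0]
  squeeze: 3

```text
time_s: 17.25
tcp_pos: [0.4835, -0.1432, 0.1146]
eef_rot: [-90.0, 0.0, -103.6]
contact_force: [1.7, 1.8, -0.9]
gripper_width: 0.0225
```

```bash
python3 chk.py w21; python3 edge.py w21
```

```text
17.25 [ 0.4835 -0.1432  0.1146] yaw [-9.0000e+01  1.0000e-02 -1.0363e+02] F [ 1.69  1.84 -0.9 ] M [ 0.498 -0.576  0.014] w 0.02253059688853292
grip radius 0.1394855421577058 az -13.74729054870802
tool-frame force x,z -2.1891913238957614 1.2062491166740004
w21 258 305 [170 179 181 176] [ 41 527  50 518]
```

View pics/w21.png

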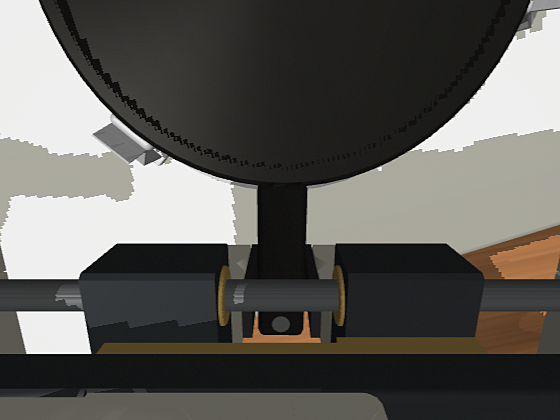

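Call:
jog_arm:
  steps:
    - [0.6,0,0,0,0]
    - [0.6,0,0,0,0]
    - [0.6,0,0,0,0]
    - [0.6,0,0,0,0]

```text
time_s: 17.63
tcp_pos: [0.4832, -0.1434, 0.1147]
eef_rot: [-90.0, -0.0, -103.6]
contact_force: [0.7, 0.2, 0.2]
gripper_width: 0.0343
```

```bash
python3 chk.py w22; python3 edge.py w22; python3 - <<'E'
from plant import r
import cv2
c=r.capture("scene");cv2.imwrite("pics/s22.png",cv2.resize(c["image"][140:260,140:260,::-1],None,fx=5,fy=5,interpolation=cv2.INTER_CUBIC))
E
```

```text
17.6333 [ 0.4832 -0.1434  0.1147] yaw [-9.0030e+01 -2.0000e-02 -1.0363e+02] F [0.74 0.22 0.17] M [-0.067 -0.02  -0.035] w 0.03425272753767864
grip radius 0.13975408927971678 az -13.605921837644068
tool-frame force x,z -0.3894715573705372 0.6661469718007828
w22 253 300 [168 178 179 173] [ 42 523  52 514]
```

View pics/s22.png

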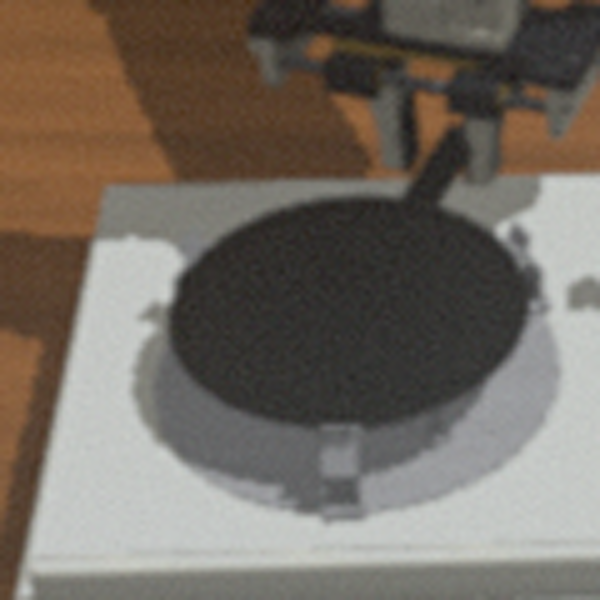

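View pics/w22.png

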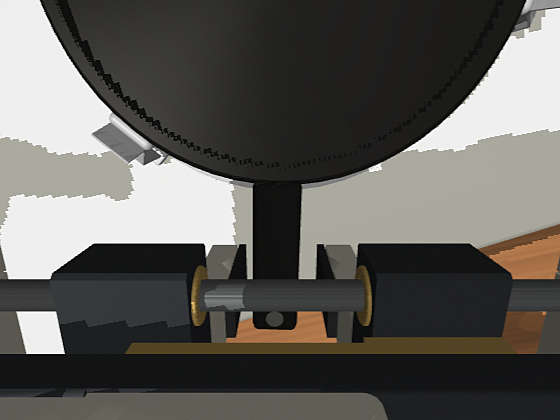

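Call:
jog_arm:
  steps:
    - [0.3,0,0,0,0]
    - [0.3,0,0,0,0]
    - [0.3,0,-0.02,0,0]
    - [0.3,0,-0.03,0,0]
    - [0.3,0,-0.03,0,0]
    - [0.6,0,-0.03,0.01,0]
    - [1,0,-0.03,0.02,0]
    - [1,0,-0.02,0.02,0]
    - [1,0,0,0.014,0]
    - [1,0,0,0,0]
    - [1,0,0,0,0]

```text
time_s: 18.65
tcp_pos: [0.5457, -0.1584, 0.2741]
eef_rot: [-90.1, 0.0, -103.7]
contact_force: [-0.2, -0.8, -0.7]
gripper_width: 0.0267
```

```bash
python3 chk.py w23; python3 - <<'E'
from plant import r
import cv2
c=r.capture("scene");cv2.imwrite("pics/s23.png",cv2.resize(c["image"][140:260,140:260,::-1],None,fx=5,fy=5,interpolation=cv2.INTER_CUBIC))
E
```

```text
18.65 [ 0.5457 -0.1584  0.2741] yaw [ -90.07    0.   -103.66] F [-0.22 -0.81 -0.68] M [ 0.03   0.053 -0.065] w 0.026745361118471794
grip radius 0.07549991244109809 az -13.741307393255928
tool-frame force x,z 0.8436087362801574 -0.02265022039617673
```

View pics/s23.png

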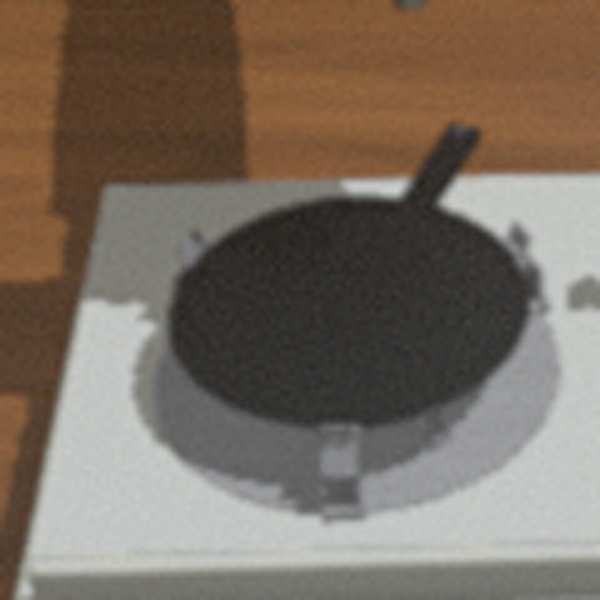

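View pics/w23.png

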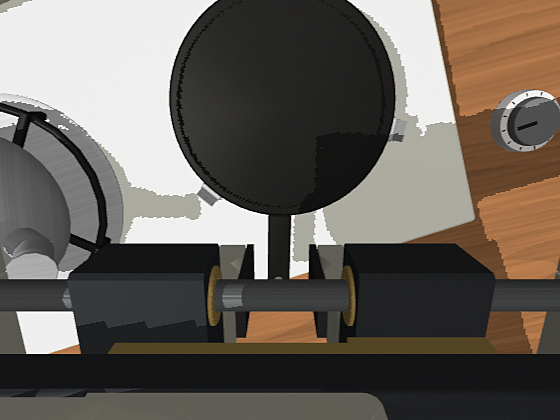

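Call:
jog_arm:
  steps:
    - [1,0,0.012,0.02,0]
    - [1,0,0.02,0.0255,0]
    - [1,0,0.025,0.03,0]
    - [1,0,0.025,0,0]
    - [1,0,0.02,0,0]
    - [1,0,0.008,0,0]
    - [1,0,0,0,0]
    - [1,0,0,0,0]
  squeeze: 30

```text
time_s: 19.42
tcp_pos: [0.6189, -0.1762, 0.1655]
eef_rot: [-90.0, -0.0, -103.6]
contact_force: [-0.7, -0.2, 0.5]
gripper_width: 0.0007
```

```bash
python3 chk.py w24
```

```text
19.4167 [ 0.6189 -0.1762  0.1655] yaw [-8.999e+01 -3.000e-02 -1.036e+02] F [-0.67 -0.19  0.53] M [-0.007 -0.021 -0.011] w 0.0006693199671319722
grip radius 0.0001696188352015652 az -43.41992742797871
tool-frame force x,z 0.33949936100691946 -0.6022961568417545
```

View pics/w24.png

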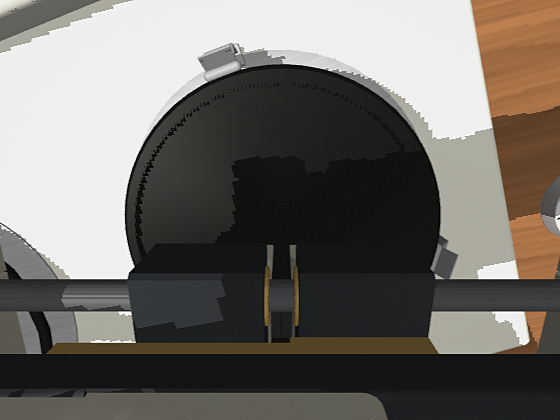

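Call:
jog_arm:
  steps:
    - [1,0,0.004,0,0]
    - [1,0,0.004,0,0]
    - [1,0,0.002,0,0]

```text
time_s: 19.72
tcp_pos: [0.6191, -0.176, 0.1552]
eef_rot: [-89.9, 0.0, -103.6]
contact_force: [-0.3, 0.3, 0.1]
gripper_width: 0.0004
```

Call:
jog_arm:
  steps:
    - [1,0,0.004,0,0]
    - [1,0,0.004,0,0]
    - [1,0,0.002,0,0]
    - [1,0,0,0,0]

```text
time_s: 20.05
tcp_pos: [0.6186, -0.1761, 0.1439]
eef_rot: [-90.1, -0.0, -103.6]
contact_force: [-0.1, -0.3, -0.3]
gripper_width: 0.0005
```

Call:
jog_arm:
  steps:
    - [1,0,0.002,0,0]
    - [1,0,0.002,0,0]
    - [1,0,0.001,0,0]
    - [1,0,0,0,0]

```text
time_s: 20.38
tcp_pos: [0.6189, -0.1761, 0.1394]
eef_rot: [-90.0, -0.0, -103.6]
contact_force: [-0.2, 0.6, -0.3]
gripper_width: 0.0009
```

Call:
jog_arm:
  steps:
    - [1,0,0.0015,0,0]
    - [1,0,0.0015,0,0]
    - [1,0,0.0015,0,0]
    - [1,0,0,0,0]

```text
time_s: 20.72
tcp_pos: [0.6188, -0.1761, 0.1349]
eef_rot: [-90.0, -0.0, -103.6]
contact_force: [-0.3, 0.1, 0.6]
gripper_width: 0.0004
```

Call:
jog_arm:
  steps:
    - [1,0,0.001,0,0]
    - [1,0,0.001,0,0]
    - [1,0,0.001,0,0]

```text
time_s: 20.97
tcp_pos: [0.6191, -0.1761, 0.1322]
eef_rot: [-90.0, 0.0, -103.6]
contact_force: [-0.3, -0.1, -0.3]
gripper_width: 0.0006
```

Call:
jog_arm:
  steps:
    - [1,0,0.001,0,0]
    - [1,0,0.001,0,0]
    - [1,0,0.001,0,0]

```text
time_s: 21.22
tcp_pos: [0.619, -0.1761, 0.1291]
eef_rot: [-90.0, -0.0, -103.6]
contact_force: [0.5, -0.9, 0.8]
gripper_width: 0.0006
```

Call:
jog_arm:
  steps:
    - [1,0,0.001,0,0]
    - [1,0,0.001,0,0]
    - [1,0,0.001,0,0]

```text
time_s: 21.47
tcp_pos: [0.619, -0.1761, 0.1262]
eef_rot: [-90.0, -0.0, -103.6]
contact_force: [0.1, 0.3, 0.6]
gripper_width: 0.0004
```

Call:
jog_arm:
  steps:
    - [1,0,0.001,0,0]
    - [1,0,0.001,0,0]

```text
time_s: 21.63
tcp_pos: [0.6191, -0.1762, 0.1244]
eef_rot: [-90.0, -0.0, -103.6]
contact_force: [-0.1, -0.9, 0.8]
gripper_width: 0.0004
```

```bash
python3 chk.py w25; python3 - <<'E'
from plant import r
import cv2
c=r.capture("scene");cv2.imwrite("pics/s25.png",cv2.resize(c["image"][140:260,140:260,::-1],None,fx=5,fy=5,interpolation=cv2.INTER_CUBIC))
E
```

```text
21.6333 [ 0.6191 -0.1762  0.1244] yaw [-8.9980e+01 -1.0000e-02 -1.0362e+02] F [-0.08 -0.86  0.77] M [-0.204 -0.103 -0.002] w 0.00042453712914674165
grip radius 0.00015662584338675792 az -156.14944592010804
tool-frame force x,z 0.856924705220721 0.12462090176732218
```

View pics/s25.png

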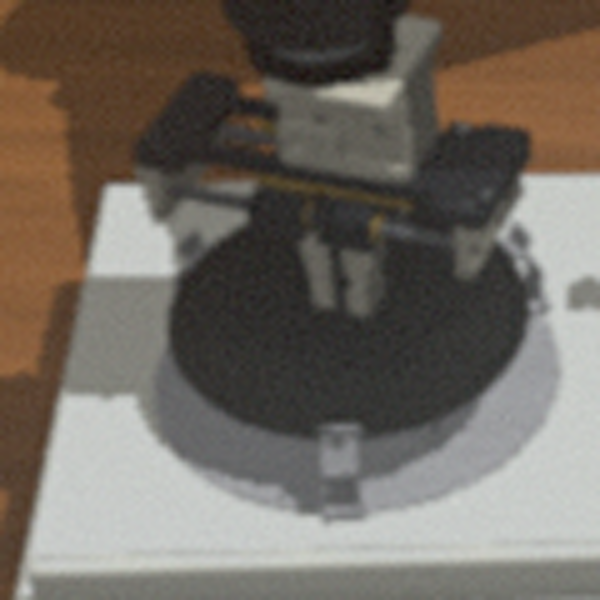

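Call:
jog_arm:
  steps:
    - [1,0,0.001,0,0]
    - [1,0,0.001,0,0]

```text
time_s: 21.9
tcp_pos: [0.619, -0.1761, 0.1222]
eef_rot: [-90.0, 0.0, -103.6]
contact_force: [0.5, -0.3, -0.4]
gripper_width: 0.0002
```

Call:
jog_arm:
  steps:
    - [1,0,0.001,0,0]
    - [1,0,0.001,0,0]

```text
time_s: 22.07
tcp_pos: [0.619, -0.1761, 0.1201]
eef_rot: [-90.0, 0.0, -103.6]
contact_force: [-0.5, 0.1, -0.1]
gripper_width: 0.0001
```

Call:
jog_arm:
  steps:
    - [1,0,0.001,0,0]
    - [1,0,0.001,0,0]

```text
time_s: 22.23
tcp_pos: [0.6191, -0.1762, 0.1189]
eef_rot: [-90.0, -0.0, -103.6]
contact_force: [-3.1, 2.4, 11.0]
gripper_width: 0.0004
```

Call:
jog_arm:
  steps:
    - [1,0,0,0,0]

```text
time_s: 22.32
tcp_pos: [0.6191, -0.1762, 0.119]
eef_rot: [-90.0, -0.0, -103.6]
contact_force: [-2.1, 0.7, 4.8]
gripper_width: 0.0007
```

Call:
jog_arm:
  steps:
    - [1,0,0.0005,0,0]
    - [1,0,0,0,0]

```text
time_s: 22.48
tcp_pos: [0.6191, -0.1762, 0.1189]
eef_rot: [-90.0, -0.0, -103.6]
contact_force: [-3.1, 0.4, 7.4]
gripper_width: 0.0008
```

Call:
jog_arm:
  steps:
    - [1,0,0.0005,0,0]
    - [1,0,0,0,0]

```text
time_s: 22.65
tcp_pos: [0.6191, -0.1762, 0.1188]
eef_rot: [-89.9, -0.0, -103.6]
contact_force: [-3.5, 2.6, 9.1]
gripper_width: 0.0003
```

Call:
jog_arm:
  steps:
    - [1,0,0.0005,0,0]
    - [1,0,0,0,0]

```text
time_s: 22.82
tcp_pos: [0.6192, -0.1762, 0.1186]
eef_rot: [-89.9, -0.0, -103.6]
contact_force: [-4.9, 1.8, 10.9]
gripper_width: 0.0001
```

Call:
jog_arm:
  steps:
    - [1,0,0.0005,0,0]
    - [1,0,0,0,0]

```text
time_s: 22.98
tcp_pos: [0.6193, -0.1763, 0.1185]
eef_rot: [-89.9, -0.0, -103.6]
contact_force: [-5.4, 2.0, 13.5]
gripper_width: 0.0006
```

Call:
jog_arm:
  steps:
    - [1,0,0.0005,0,0]
    - [1,0,0.0002,0,0]

```text
time_s: 23.15
tcp_pos: [0.6194, -0.1763, 0.1183]
eef_rot: [-89.9, -0.0, -103.6]
contact_force: [-7.5, 3.3, 18.5]
gripper_width: 0.0004
```

Call:
jog_arm:
  steps:
    - [1,0,0.0005,0,0]
    - [1,0,0,0,0]

```text
time_s: 23.32
tcp_pos: [0.6193, -0.1763, 0.1182]
eef_rot: [-89.9, -0.0, -103.6]
contact_force: [-7.3, 3.5, 19.7]
gripper_width: 0.0007
```

Call:
jog_arm:
  steps:
    - [1,0,0.0005,0,0]
    - [1,0,0,0,0]

```text
time_s: 23.48
tcp_pos: [0.6194, -0.1763, 0.1182]
eef_rot: [-89.9, -0.0, -103.6]
contact_force: [-8.3, 4.0, 21.7]
gripper_width: 0.0003
```

```bash
python3 chk.py w26
```

```text
23.4833 [ 0.6194 -0.1763  0.1182] yaw [-8.9860e+01 -3.0000e-02 -1.0357e+02] F [-8.29  4.01 21.67] M [1.593 3.161 0.024] w 0.00034866855597460815
grip radius 0.00041185236713016024 az 178.24397952747987
tool-frame force x,z -1.9536620569021736 -8.999851909505455
```

View pics/w26.png

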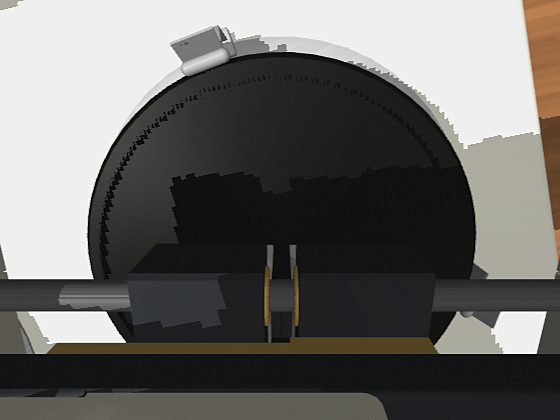

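Call:
jog_arm:
  steps:
    - [1,0,-0.004,0,0]
    - [1,0,-0.01,0,0]
    - [1,0,-0.03,0,0]
    - [1,0,-0.03,-0.01,0]
    - [1,0,-0.03,-0.025,0]
    - [1,0,-0.03,-0.03,0]
    - [1,0,-0.03,-0.02,0]
    - [1,0,-0.03,0,0]
    - [1,0,-0.03,0,0]
    - [1,0,-0.01,0,0]
    - [1,0,0,0,0]

```text
time_s: 24.45
tcp_pos: [0.5381, -0.1565, 0.352]
eef_rot: [-89.6, 0.1, -103.6]
contact_force: [0.0, -0.3, 0.3]
gripper_width: 0.0004
```

```bash
python3 chk.py w27; python3 - <<'E'
from plant import r
import cv2
c=r.capture("scene");cv2.imwrite("pics/s27.png",cv2.resize(c["image"][140:260,140:260,::-1],None,fx=5,fy=5,interpolation=cv2.INTER_CUBIC))
E
```

```text
24.45 [ 0.5381 -0.1565  0.352 ] yaw [-8.9640e+01  6.0000e-02 -1.0362e+02] F [ 0.02 -0.27  0.34] M [-0.014 -0.03   0.014] w 0.0004038560988466082
grip radius 0.08330931513538589 az -13.730442067434835
tool-frame force x,z 0.25525461093458907 0.0806775102811078
```

View pics/s27.png

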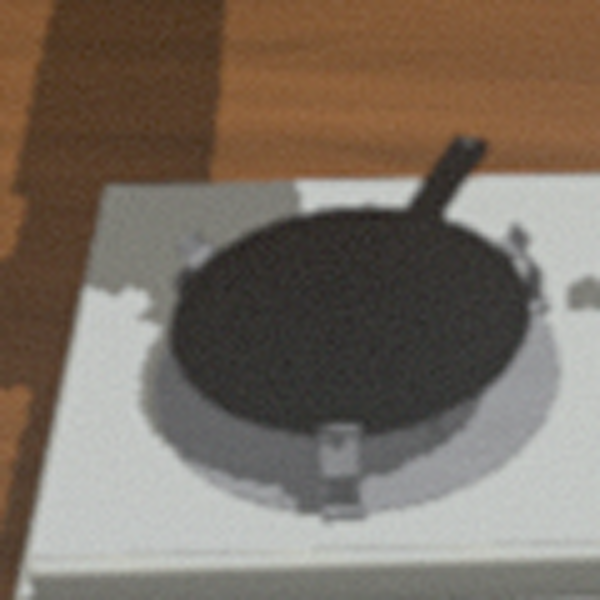

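View pics/w27.png

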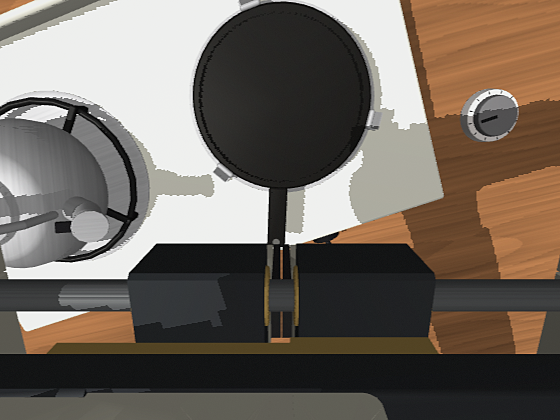

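```bash
python3 - <<'E'
from h import *
s,c=pickle.load(open("w27.pkl","rb"))
im=c["image"][:,:,::-1]
im=np.clip(255*(im/255.)**.6,0,255).astype(np.uint8)
f=lambda v,u:cv2.resize(im[v:v+36,u:u+36],(260,260),interpolation=cv2.INTER_CUBIC)
cv2.imwrite("pics/cl27.png",np.hstack([f(155,205),f(0,230),f(102,352)]))
st,cn,P,x,d,rr=comal(c,s,0.1305,80,(150,0,420,243))
for z in (.1305,.1365):
    P=ray(c,cn,z,s);q=P
    for _ in range(6):
        x=circ(q);e=np.hypot(P[:,0]-x[0],P[:,1]-x[1])-x[2]; q=P[abs(e)<.004]
    print(z,x,len(q),len(P))
sc=r=None
from plant import r
c=r.capture("scene");pickle.dump((s,c),open("s27.pkl","wb"))
for f in ("scene0","s27"):
    s,c=pickle.load(open(f+".pkl","rb"))
    im=c["image"];g=im.astype(int);m=((g.max(2)<75)).astype(np.uint8);m[:155]=0;m[255:]=0;m[:,:140]=0;m[:,255:]=0
    n,l,st,ce=cv2.connectedComponentsWithStats(m);i=1+st[1:,4].argmax()
    mm=cv2.morphologyEx((l==i).astype(np.uint8),cv2.MORPH_OPEN,np.ones((11,11),np.uint8))
    cn=max(cv2.findContours(mm,0,1)[0],key=len);e=cv2.fitEllipse(cn);print(f,e)
    for z in (.12,.125,.13,.135):print(z,ray(c,[e[0]],z))
E
```

```text
0.1305 (np.float64(0.6187676193911702), np.float64(-0.17591402579878346), np.float64(0.09637484085013633), np.float64(0.00024072954161644122)) 513 635
0.1365 (np.float64(0.618617467569242), np.float64(-0.17586975641589156), np.float64(0.09489835198803218), np.float64(0.00023729618974556443)) 513 635
scene0 ((208.7774200439453, 199.85182189941406), (44.244659423828125, 69.78771209716797), 84.56491088867188)
0.12 [[ 0.60104708 -0.18347825  0.12      ]]
0.125 [[ 0.60707056 -0.18210176  0.125     ]]
0.13 [[ 0.61309404 -0.18072528  0.13      ]]
0.135 [[ 0.61911752 -0.17934879  0.135     ]]
s27 ((209.44598388671875, 203.49935913085938), (43.071407318115234, 71.17597198486328), 84.96115112304688)
0.12 [[ 0.6165223  -0.17920228  0.12      ]]
0.125 [[ 0.62246005 -0.17784948  0.125     ]]
0.13 [[ 0.62839781 -0.17649667  0.13      ]]
0.135 [[ 0.63433556 -0.17514387  0.135     ]]
```

View pics/cl27.png

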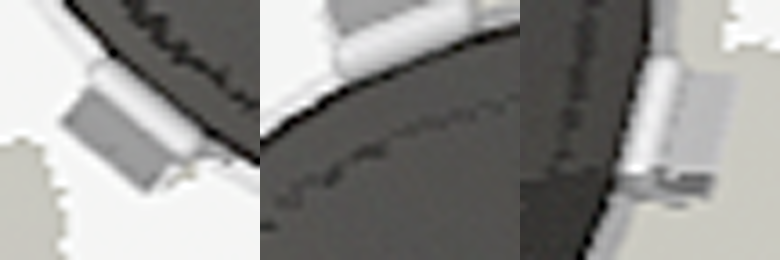

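```bash
python3 - <<'E'
from h import *
s,c=pickle.load(open("w27.pkl","rb"))
for z in (.18,.22,.26): print(z,ray(c,[[105,225],[95,140],[20,215]],z,s)[:,:2])
a=np.radians(-103.6);X=np.array([np.cos(a),np.sin(a)]);Z=np.array([-np.sin(a),np.cos(a)])
p=s["tcp_pos"][:2]
B=np.array([.6188,-.1760])
for n,t in (("B",5.5),("A",125.5),("C",-114.5),("mid",None)):
    q=B+(0 if t is None else .07*np.array([np.cos(np.radians(t)),np.sin(np.radians(t))]));d=q-p;print(n,q,"dx",d@X,"dz",d@Z)
E
```

```text
0.18 [[0.54016487 0.0335865 ]
 [0.62501368 0.01080887]
 [0.57120196 0.1155446 ]]
0.22 [[ 0.54820871  0.00942961]
 [ 0.6231382  -0.01068519]
 [ 0.57561739  0.08180632]]
0.26 [[ 0.55625256 -0.01472729]
 [ 0.62126272 -0.03217924]
 [ 0.58003281  0.04806804]]
B [ 0.68847773 -0.1692908 ] dx -0.022960147354154917 dz 0.14919058825195852
A [ 0.57815079 -0.11901191] dx -0.045886751385831454 dz 0.03013442155919655
C [ 0.58977147 -0.23969729] dx 0.06868221546313338 dz 0.06980748339163895
mid [ 0.6188 -0.176 ] dx -5.48944256176587e-05 dz 0.08304416440093133
```

Call:
jog_arm:
  steps:
    - [1,-0.0035,0.02,0.025,0]
    - [1,-0.004,0.025,0.025,0]
    - [1,-0.004,0.03,0.025,0]
    - [1,-0.004,0.03,0.025,0]
    - [1,-0.0035,0.03,0.025,0]
    - [1,-0.004,0.03,0.024,0]
    - [1,0,0.03,0,0]
    - [1,0,0.02,0,0]
    - [1,0,0.006,0,0]
    - [1,0,0.002,0,0]
    - [1,0,0,0,0]

```text
time_s: 25.52
tcp_pos: [0.687, -0.1691, 0.1248]
eef_rot: [-90.1, -0.0, -103.6]
contact_force: [1.1, -0.5, 1.1]
gripper_width: 0.0009
```

```bash
python3 chk.py
```

```text
25.5167 [ 0.687  -0.1691  0.1248] yaw [-9.0050e+01 -4.0000e-02 -1.0362e+02] F [ 1.05 -0.46  1.09] M [-0.03  -0.025 -0.018] w 0.0008918603175506305
grip radius 0.06835353065707012 az -173.9956454234804
tool-frame force x,z 0.20033107839251638 1.131352370009904
```

Call:
jog_arm:
  steps:
    - [1,0,0.001,0,0]
    - [1,0,0.001,0,0]
    - [1,0,0.001,0,0]

```text
time_s: 25.77
tcp_pos: [0.6878, -0.169, 0.1238]
eef_rot: [-89.8, 0.0, -103.6]
contact_force: [0.8, -0.1, -0.7]
gripper_width: 0.0003
```

Call:
jog_arm:
  steps:
    - [1,0,0.001,0,0]
    - [1,0,0.001,0,0]

```text
time_s: 25.93
tcp_pos: [0.6874, -0.1689, 0.1208]
eef_rot: [-89.9, 0.0, -103.6]
contact_force: [1.0, -0.5, 0.6]
gripper_width: 0.0001
```

Call:
jog_arm:
  steps:
    - [1,0,0.001,0,0]
    - [1,0,0,0,0]

```text
time_s: 26.1
tcp_pos: [0.6871, -0.169, 0.119]
eef_rot: [-90.0, 0.0, -103.6]
contact_force: [-0.4, -0.2, 0.2]
gripper_width: 0.0008
```

Call:
jog_arm:
  steps:
    - [1,0,0.001,0,0]
    - [1,0,0,0,0]

```text
time_s: 26.27
tcp_pos: [0.6873, -0.169, 0.1184]
eef_rot: [-90.0, -0.0, -103.6]
contact_force: [-0.9, 0.4, 3.3]
gripper_width: 0.0005
```

Call:
jog_arm:
  steps:
    - [1,0,0.001,0,0]
    - [1,0,0,0,0]

```text
time_s: 26.43
tcp_pos: [0.6875, -0.1691, 0.118]
eef_rot: [-89.9, -0.0, -103.6]
contact_force: [-1.3, 1.1, 5.6]
gripper_width: 0.0005
```

Call:
jog_arm:
  steps:
    - [1,0,0.001,0,0]
    - [1,0,0,0,0]

```text
time_s: 26.6
tcp_pos: [0.6876, -0.1691, 0.1176]
eef_rot: [-89.9, -0.0, -103.6]
contact_force: [-2.8, 0.9, 9.3]
gripper_width: 0.0006
```

Call:
jog_arm:
  steps:
    - [1,0,0.001,0,0]
    - [1,0,0,0,0]

```text
time_s: 26.77
tcp_pos: [0.6878, -0.1691, 0.1172]
eef_rot: [-89.9, -0.0, -103.6]
contact_force: [-4.2, 3.1, 11.8]
gripper_width: 0.0002
```

Call:
jog_arm:
  steps:
    - [1,0,0.001,0,0]
    - [1,0,0,0,0]

```text
time_s: 26.93
tcp_pos: [0.6879, -0.1692, 0.1168]
eef_rot: [-89.8, -0.0, -103.6]
contact_force: [-5.8, 2.3, 13.9]
gripper_width: 0.0002
```

Call:
jog_arm:
  steps:
    - [1,0,-0.008,0,0]
    - [1,0,-0.012,-0.005,0]
    - [1,0.02,0,-0.02,0]
    - [1,0.03,0,-0.025,0]
    - [1,0.025,0,-0.02,0]
    - [1,0.0166,0.002,-0.0094,0]
    - [1,0,0.005,0,0]
    - [1,0,0,0,0]

```text
time_s: 27.6
tcp_pos: [0.5875, -0.24, 0.1269]
eef_rot: [-90.0, 0.0, -103.7]
contact_force: [-0.4, -0.1, 0.2]
gripper_width: 0.0007
```

```bash
python3 chk.py
```

```text
27.6 [ 0.5875 -0.24    0.1269] yaw [-9.0010e+01  1.0000e-02 -1.0373e+02] F [-0.4  -0.06  0.23] M [ 0.024 -0.057 -0.014] w 0.0006506665255085464
grip radius 0.07109688112014131 az 63.676503516286154
tool-frame force x,z 0.1535559725959756 -0.3745947240358891
```

Call:
jog_arm:
  steps:
    - [1,0,0.002,0,0]
    - [1,0,0.002,0,0]
    - [1,0,0.001,0,0]

```text
time_s: 27.85
tcp_pos: [0.589, -0.2387, 0.1215]
eef_rot: [-90.0, -0.0, -103.6]
contact_force: [-0.8, 0.6, 0.1]
gripper_width: 0.0002
```

Call:
jog_arm:
  steps:
    - [1,0,0.001,0,0]
    - [1,0,0.001,0,0]

```text
time_s: 28.02
tcp_pos: [0.5888, -0.2389, 0.1197]
eef_rot: [-90.0, -0.0, -103.6]
contact_force: [-0.0, -0.2, 0.1]
gripper_width: -0.0001
```

Call:
jog_arm:
  steps:
    - [1,0,0.001,0,0]
    - [1,0,0,0,0]

```text
time_s: 28.18
tcp_pos: [0.5886, -0.2391, 0.1188]
eef_rot: [-90.0, -0.0, -103.6]
contact_force: [0.6, 0.2, -0.6]
gripper_width: 0.0005
```

Call:
jog_arm:
  steps:
    - [1,0,0.001,0,0]
    - [1,0,0,0,0]

```text
time_s: 28.35
tcp_pos: [0.5887, -0.2393, 0.1184]
eef_rot: [-90.0, -0.0, -103.6]
contact_force: [-1.1, 1.1, 2.5]
gripper_width: 0.0006
```

Call:
jog_arm:
  steps:
    - [1,0,0.001,0,0]
    - [1,0,0,0,0]

```text
time_s: 28.52
tcp_pos: [0.5886, -0.2394, 0.1178]
eef_rot: [-90.0, -0.0, -103.6]
contact_force: [-1.3, 1.4, 5.9]
gripper_width: 0.0005
```

Call:
jog_arm:
  steps:
    - [1,0,0.001,0,0]
    - [1,0,0,0,0]

```text
time_s: 28.68
tcp_pos: [0.5886, -0.2396, 0.1173]
eef_rot: [-89.9, -0.0, -103.6]
contact_force: [-4.4, 1.6, 8.7]
gripper_width: 0.0005
```

Call:
jog_arm:
  steps:
    - [1,0,0.001,0,0]
    - [1,0,0,0,0]

```text
time_s: 28.85
tcp_pos: [0.5887, -0.2397, 0.117]
eef_rot: [-89.9, -0.0, -103.6]
contact_force: [-4.4, 2.7, 12.5]
gripper_width: 0.0006
```

Call:
jog_arm:
  steps:
    - [1,0,-0.008,0,0]
    - [1,-0.005,-0.012,0,0]
    - [1,-0.025,0,-0.006,0]
    - [1,-0.03,0,-0.009,0]
    - [1,-0.025,0,-0.008,0]
    - [1,-0.0205,0.002,-0.0043,0]
    - [1,0,0.005,0,0]
    - [1,0,0,0,0]

```text
time_s: 29.52
tcp_pos: [0.5867, -0.1289, 0.128]
eef_rot: [-90.0, 0.0, -103.5]
contact_force: [0.7, -0.6, -0.1]
gripper_width: 0.0008
```

```bash
python3 chk.py w30
```

```text
29.5167 [ 0.5867 -0.1289  0.128 ] yaw [-9.0020e+01  1.0000e-02 -1.0351e+02] F [ 0.66 -0.64 -0.13] M [-0.062  0.071 -0.048] w 0.0007659478881984877
grip radius 0.05736020072048172 az -55.69274609805131
tool-frame force x,z 0.46381323877834635 0.7936347935607809
```

View pics/w30.png

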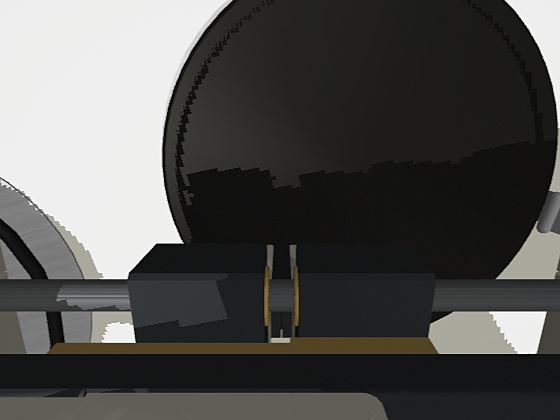

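Call:
jog_arm:
  steps:
    - [1,0,0.002,0,0]
    - [1,0,0.002,0,0]
    - [1,0,0.001,0,0]

```text
time_s: 29.82
tcp_pos: [0.5866, -0.131, 0.1228]
eef_rot: [-90.0, -0.0, -103.7]
contact_force: [0.1, 0.1, 0.5]
gripper_width: 0.0005
```

Call:
jog_arm:
  steps:
    - [1,0,0.001,0,0]
    - [1,0,0.001,0,0]

```text
time_s: 29.98
tcp_pos: [0.5867, -0.1308, 0.1209]
eef_rot: [-90.0, -0.0, -103.7]
contact_force: [0.1, 0.0, 0.3]
gripper_width: 0.0005
```

Call:
jog_arm:
  steps:
    - [1,0,0.001,0,0]
    - [1,0,0,0,0]

```text
time_s: 30.15
tcp_pos: [0.5866, -0.1305, 0.1198]
eef_rot: [-90.0, -0.0, -103.7]
contact_force: [0.8, -0.1, -0.6]
gripper_width: 0.0003
```

Call:
jog_arm:
  steps:
    - [1,0,0.001,0,0]
    - [1,0,0,0,0]

```text
time_s: 30.32
tcp_pos: [0.5867, -0.1304, 0.1189]
eef_rot: [-90.0, -0.0, -103.6]
contact_force: [0.2, -0.1, 0.6]
gripper_width: 0.0005
```

Call:
jog_arm:
  steps:
    - [1,0,0.001,0,0]
    - [1,0,0,0,0]

```text
time_s: 30.48
tcp_pos: [0.5868, -0.1303, 0.1185]
eef_rot: [-90.0, -0.0, -103.6]
contact_force: [-2.1, 0.1, 3.0]
gripper_width: 0.0005
```

Call:
jog_arm:
  steps:
    - [1,0,0.001,0,0]
    - [1,0,0,0,0]

```text
time_s: 30.65
tcp_pos: [0.5869, -0.1303, 0.1182]
eef_rot: [-90.0, -0.0, -103.6]
contact_force: [-3.9, 2.7, 8.3]
gripper_width: 0.0004
```

Call:
jog_arm:
  steps:
    - [1,0,-0.006,0,0]
    - [1,0,-0.012,0,0]
    - [1,0,-0.03,0,0]
    - [1,0.01,-0.03,-0.01,0]
    - [1,0.018,-0.04,-0.015,0]
    - [1,0.018,-0.04,-0.015,0]
    - [1,0,-0.04,-0.01,0]
    - [1,0,-0.03,0,0]
    - [1,0,-0.008,0,0]
    - [1,0,0,0,0]
    - [1,0,0,0,0]

```text
time_s: 31.57
tcp_pos: [0.5311, -0.1602, 0.3449]
eef_rot: [-90.0, 0.0, -103.6]
contact_force: [0.8, -1.0, -1.3]
gripper_width: 0.0006
```

```bash
python3 chk.py w31; python3 - <<'E'
from h import *
from plant import r
c=r.capture("scene");cv2.imwrite("pics/s31.png",cv2.resize(c["image"][140:260,140:260,::-1],None,fx=5,fy=5,interpolation=cv2.INTER_CUBIC))
for f in ("s22","s23","s25","s27","s31"):
    g=cv2.imread(f"pics/{f}.png").max(2).astype(int)
    cols=range(240,460,20)
    bot=[]
    for u in cols:
        k=[v for v in range(340,480) if g[v,u]>=78]; bot.append(k[0])
    print(f,bot)
s,c=pickle.load(open("w31.pkl","rb"))
for f,z,z2 in (("w1",.1415,.1395),("w23",.137,.1305),("w27",.1305,.13),("w31",.1305,.13)):
    s,c=pickle.load(open(f+".pkl","rb"))
    st,cn,P,x,d,rr=comal(c,s,z,60,(150,1,420,243));q=P
    for _ in range(6):
        x=circ(q);e=np.hypot(P[:,0]-x[0],P[:,1]-x[1])-x[2]; q=P[abs(e)<.004]
    H=cam(c,s)[1][2]; print(f,x,len(q),"implied top z for r=.0970:",H-(H-z)*.0970/x[2])
im=c["image"][:,:,::-1]
im=np.clip(255*(im/255.)**.6,0,255).astype(np.uint8)
cv2.imwrite("pics/w31g.png",im)
E
```

```text
31.5667 [ 0.5311 -0.1602  0.3449] yaw [-8.9970e+01  4.0000e-02 -1.0363e+02] F [ 0.83 -0.99 -1.29] M [-0.004  0.003 -0.014] w 0.000567042715937495
grip radius 0.08937192285803022 az -10.360375878816196
tool-frame force x,z 0.7647756561198381 1.0400571430160612
s22 [410, 417, 423, 426, 425, 423, 424, 426, 423, 414, 407]
s23 [411, 417, 423, 427, 425, 423, 424, 426, 422, 415, 406]
s25 [422, 429, 434, 438, 426, 422, 425, 436, 431, 427, 419]
s27 [419, 426, 430, 434, 428, 422, 425, 435, 430, 423, 416]
s31 [418, 425, 430, 435, 427, 422, 426, 434, 429, 423, 415]
w1 (np.float64(0.6143690103080259), np.float64(-0.1772223551670197), np.float64(0.09629917503291151), np.float64(0.000277265055087364)) 506 implied top z for r=.0970: 0.1386797034120491
w23 (np.float64(0.6180519728242835), np.float64(-0.17613083586491762), np.float64(0.0960118737536828), np.float64(0.0002306490461229868)) 530 implied top z for r=.0970: 0.13384357045174033
w27 (np.float64(0.6188735910272041), np.float64(-0.17586565350008732), np.float64(0.09622452252961845), np.float64(0.00023656098456949215)) 502 implied top z for r=.0970: 0.12734363187017717
w31 (np.float64(0.6187515357169325), np.float64(-0.17586960627315568), np.float64(0.09622352720170825), np.float64(0.0002669786898716192)) 461 implied top z for r=.0970: 0.1274001140191336
```

View pics/w31g.png

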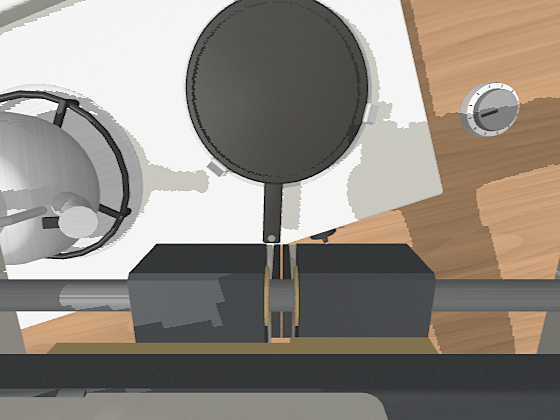

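View pics/s31.png

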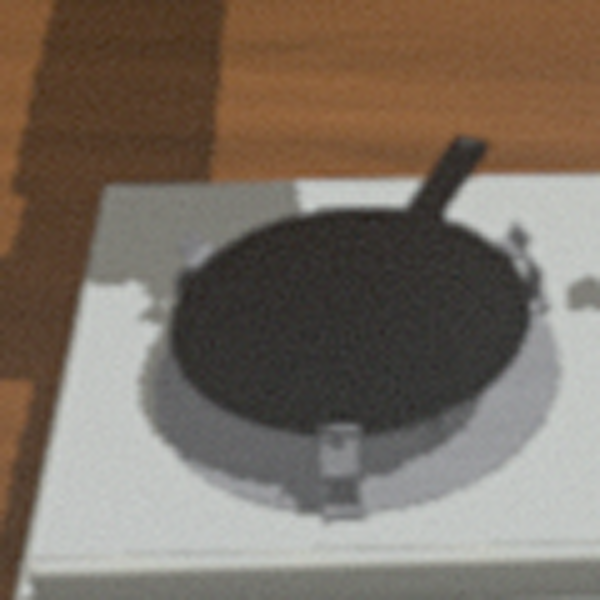

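```bash
python3 -c "
from plant import r
print(r.close_job())"
```

```text
the job is handed in; nothing more can be done
None
```

The comal is back on its burner, and every check says it is fully home and level. I handed the job in at about 32 s of the 61 s allowed.

**What I did:** I gripped the handle at 6 N and shifted the comal about 5 mm onto the burner's axis, which I found from the three clips. I then turned it clockwise in bites of 2 to 3 degrees, with sideways forces staying under about 3 N. The drop began with the handle about 17° clockwise of -x. I let go and it settled. I then pressed in the middle up to about 22 N, a little over the 20 N given. After that I pressed 55 to 70 mm out near each clip at 8 to 14 N.

**Last checks:**
- **Height:** the size of the disc in the wrist camera shows it 11.3 mm lower than at the start. It had dropped 4.8 mm when it first went over the studs. Fully home is 11 mm.
- **Centre:** it sits about 0.5 mm from the burner's axis.
- **Level:** the finger met the top at the same height, within about 0.5 mm, in the middle and at all three outer points. Nothing more snapped down under the outer presses.
- **Clips:** in the wrist picture all three noses appear to lie over the rim.
- **Robot:** it was clear of everything when I handed in.

**What disagreed:**
- **Fingertips:** they do not stand 19 mm ahead of the reported TCP; they are about 11 mm behind it. My first grasp therefore closed above the handle without touching it. I corrected this from the pictures, and for pressing I went by touch.
- **Heights:** camera heights read 3 to 10 mm low, depending on the camera, so I relied on changes in height.
- **Not measured directly:** I could not read the stud star's angle or the force on the burner. The only evidence for those is the low forces at the wrist.

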